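# Empty the feet chute and set the tally wheels

## Robot

A 6-joint arm with a two-finger parallel gripper is mounted at the origin on the work surface. World frame = base frame: x ahead of the robot, y to its left, z up, the work surface at z = 0. Lengths are in m, angles in degrees, forces in N, time in s.
With the tool pointing down it reaches from about 0.4 to 0.825 m from the base axis. Payload 7 kg.
Tool frame: the origin (TCP) lies at the very end of the fingers, on their centre line; the grasp point (between the pads) lies 19 mm behind it; z points along the fingers, y is the line along which they close (so a half turn about z gives the same grasp; the last joint's range is limited). The gripper opens to 88 mm and grips with 3 to 60 N. Pads are 19 mm wide; open, the fingers measure 130 mm over their backs; the gripper's body (78 mm by 193 mm) begins 47 mm behind the grasp point.
Start: joints at [88.929, 20.546, 0.682, 0, -70.136, -16.507], TCP at [0.204, 0.643, 0.199] pointing down, gripper open.
Joint ranges: [-176.03, 176.03], [-82.01, 121.73], [-58.28, 71.71], [-173.87, 95.51], [-174.79, -0.11], [-173.66, 173.66]. Speed limits (degrees/s): [136.94, 136.94, 172.46, 180, 180, 180].

## Interface

Orientations are given as [roll, pitch, yaw] about the fixed x, y, z axes, in that order (R = Rz(yaw) Ry(pitch) Rx(roll)).
In Python, from plant import get_state, imaging, r, finder gives the robot as it stands.
- The arm moves only by the shell command python3 -m handwheel 'ROWS' [FORCE]. ROWS is JSON, a list of rows, each a list of 5 numbers: the closure, from 0 (fully open) to 1 (shut), then the shift along the world's x, y, z in cm, then the turn about the world's z in degrees. A call has 1 to 8 rows; each row is the pose to reach, as a shift and turn from the pose commanded when the call began; what a row does not reach only later rows make up. A row lasts 1/8 s, in which the tool goes at most 62.5 mm and 10.7 degrees, less where a joint would pass 70% of its speed; a pose out of reach is approached as far as the arm can. A call with a gripper value outside its range is refused whole. The fingers move at their own pace and stop on an object; FORCE is the grip in N (left out, the last holds). Time passes only in rows, so rows that repeat a pose let the fingers close. It gives the time, the measured TCP pose, the force, the opening and the grip force at its end, in the units of the state.
- get_state(): the state, without advancing time (a new reading comes with each control period).
- imaging.capture(name): name is "scene" or "top" or "wrist"; returns (picture, depth): 384x512x3 uint8, red, green, blue; 384x512 float32, m along the optical axis (not along the pixel's ray), 0 where there is no reading.
- imaging.get_calibration(name): a dict with "fx", "fy", "cx", "cy" (pixels), "dist" ([k1, k2, p1, p2, k3] as OpenCV has them; the pictures are not rectified), "rvec" (rotation vector, rad) and "tvec" (3), from world to camera coordinates, as OpenCV has them; the wrist camera has in their place "hand_eye" (4x4, takes a point from camera to tool coordinates, whose origin is the TCP and whose axes are the flange's). Camera axes: x right, y down, z forward; pixel columns grow to the right and rows downward; lengths in m; the calibration is good to about 2 mm. A picture is of the moment at which its call begins: read the wrist's pose just before it. get_calibration takes no time and is no camera call.
- r.close_job(): hands the job in; it is judged then, once.
Trained networks look in the newest picture that a camera, given by its name, has taken for a name from the list of things; names that differ only in an ending like _2 or _b are one class to them, and where a whole thing is asked for, a point or a joint stands for the part that bears it (a point fixed in the world has none). Each returns a list of dicts, best first, with "p" (0 to 1); they miss things now and then, are a little off and sometimes report something else, mostly with a low value. They report only what shows in the picture. A call takes as long as a camera call.
- finder.cut_out(camera, query): "region" (384x512 bool, what is visible of it) and "pixel" ([column, row] in pixels, amid what is visible of it).
The state is a dict: "time_s": time; "joints": joint angles; "qd": joint speeds; "joint_torque": joint torques, N m; "tcp_pos": TCP position; "eef_rot": TCP orientation; "contact_force": force on the tool from outside, world axes, zero at the start; "moment": the same for the moment, N m; "gripper_width": finger opening in m; "gripper_force": force on a finger pad.
Only numpy, scipy, OpenCV 4.12 (cv2) and the standard library are available. Lean on these libraries where they do the work, as an engineer would, in place of code of your own. Each camera call takes 0.05 s, during which the arm holds its last target. There are 200 camera calls.

## Task

Hold the yellow bin under the lip of the blue chute and lift the red gate with its rim, so that the wooden feet in the chute slide out and are caught in the bin while you hold it clear of the bench. Then stand the bin in the middle of the green mat and put the stray feet from the bench into it too. Roll each knurled thumbwheel by its edge until its window shows how many feet of its wood (pale or dark, as the sample block beside the wheel) are in the bin, with the digit centred; leave the glue bottle, jar and hammer where they are.

Things in the scene. Friction and masses are not known exactly. Their poses are not given: they have to be found in the camera images.
- chute_lip (a point): blue-walled chute fixed on the bench with a polished floor rising 30 degrees away from the robot: this is the middle of its lip, on the chute floor, 148 mm above the bench. Axes: x points level up the chute's length (away from the mouth), z up; feet slide out in -x. Channel 34 mm wide, 190 mm long, floor 4 mm thick; its stand leaves the space under the lip clear for 70 mm in +x.
- gate (a joint): rise of the red gate, m: 0 shut, 0.042 at its upper stop; feet begin to pass at about 0.027. A vertical sliding plate just in front of the lip; it needs only 1 to 2 N and falls shut again by itself.
- gate_ears (a point): underside of the red gate's two ears, midway between them. Ears reach from 23 to 63 mm to each side, 10 mm wide, 6.5 mm in front of the lip; shut, their underside is 95 mm above the bench. A bin rim (52 mm above the bin's underside) rising under both ears lifts the gate; the chute's underside at the lip is 143 mm up, so the rim can rise 42 mm with the gate and still pass under.
- bin_middle (a point): yellow open bin, 122 mm (x) by 110 mm (y), 52 mm high, walls and floor 3 mm, about 200 g; this is its centre, 26 mm above its underside. Its handle is at its -x end.
- bin_grip (a point): grip point of the bin's black upright handle plate, 10 mm thick in x, 46 mm wide in y, on the bin's -x wall, 64 mm from the bin's centre; the plate's top is 100 mm above the bin's underside and this point 80 mm. Axes as the bin's. Pinch it from above with the fingers closing along x.
- bin: the bin again; origin at the middle of its underside, axes as for bin_middle.
- mat_top (a point): middle of the green mat's top, 3 mm above the bench; the mat is fixed, 230 mm (x) by 180 mm (y).
- pale_axle (a point): middle of the axle (along y) of the pale counter's black knurled wheel, 52 mm above the bench. Wheel 80 mm across over the knurl, 18 mm thick, its top 92 mm above the bench. Housing cheeks beside it rise to 58 mm; above them the rim and sides are bare and can be pinched from above (fingers closing along y, the tool leaning along as the wheel turns, else it drags) or rubbed.
- tally_pale: fixed grey counter with a pale wood sample block at its +y end: tallies the pale feet. Origin on the bench under the axle. Black window frame 60 degrees from the wheel's top towards +x (away from the robot): posts from x = +27 mm outward, 12 to 19 mm to each side, up to 85 mm high; keep fingers at x below +20 mm.
- wheel_pale (a joint): turn of the pale counter's wheel, rad: digits 0 to 9 round its rim; digit d is centred in the window at d x 0.628; stops just beyond 0 and 9. It grows as the wheel's top is rolled to the counter's +x (towards the window, away from the robot) and falls as the top is rolled towards the robot. Light friction (0.03 N m) holds it anywhere; no clicks.
- dark_axle (a point): middle of the axle (along y) of the dark counter's black knurled wheel, 52 mm above the bench. Wheel 80 mm across over the knurl, 18 mm thick, its top 92 mm above the bench. Housing cheeks beside it rise to 58 mm; above them the rim and sides are bare and can be pinched from above (fingers closing along y, the tool leaning along as the wheel turns, else it drags) or rubbed.
- tally_dark: fixed grey counter with a dark brown wood sample block at its +y end: tallies the dark feet. Origin on the bench under the axle. Black window frame 60 degrees from the wheel's top towards +x (away from the robot): posts from x = +27 mm outward, 12 to 19 mm to each side, up to 85 mm high; keep fingers at x below +20 mm.
- wheel_dark (a joint): turn of the dark counter's wheel, rad: digits 0 to 9 round its rim; digit d is centred in the window at d x 0.628; stops just beyond 0 and 9. It grows as the wheel's top is rolled to the counter's +x (towards the window, away from the robot) and falls as the top is rolled towards the robot. Light friction (0.03 N m) holds it anywhere; no clicks.
- pale1_mid (a point): centre of a pale wooden furniture foot: a square block 28 x 28 mm, 22 mm high, 25 g, with a grey felt dot on its top face; z is the axis of the 22 mm height, x and y are normal to the side faces. At the start it lies in the chute behind the gate.
- dark1_mid (a point): centre of a dark brown wooden furniture foot: a square block 28 x 28 mm, 22 mm high, 25 g, with a grey felt dot on its top face; z is the axis of the 22 mm height, x and y are normal to the side faces. At the start it lies in the chute behind the gate.
- pale2_mid (a point): centre of a pale wooden furniture foot: a square block 28 x 28 mm, 22 mm high, 25 g, with a grey felt dot on its top face; z is the axis of the 22 mm height, x and y are normal to the side faces. At the start it lies in the chute behind the gate.
- dark2_mid (a point): centre of a dark brown wooden furniture foot: a square block 28 x 28 mm, 22 mm high, 25 g, with a grey felt dot on its top face; z is the axis of the 22 mm height, x and y are normal to the side faces. At the start it lies in the chute behind the gate.
- pale3_mid (a point): centre of a pale wooden furniture foot: a square block 28 x 28 mm, 22 mm high, 25 g, with a grey felt dot on its top face; z is the axis of the 22 mm height, x and y are normal to the side faces. At the start it stands on the bench, a stray. None if absent from the run.
- dark3_mid (a point): centre of a dark brown wooden furniture foot: a square block 28 x 28 mm, 22 mm high, 25 g, with a grey felt dot on its top face; z is the axis of the 22 mm height, x and y are normal to the side faces. At the start it stands on the bench, a stray. None if absent from the run.
- pale4_mid (a point): centre of a pale wooden furniture foot: a square block 28 x 28 mm, 22 mm high, 25 g, with a grey felt dot on its top face; z is the axis of the 22 mm height, x and y are normal to the side faces. At the start it stands on the bench, a stray. None if absent from the run.
- dark4_mid (a point): centre of a dark brown wooden furniture foot: a square block 28 x 28 mm, 22 mm high, 25 g, with a grey felt dot on its top face; z is the axis of the 22 mm height, x and y are normal to the side faces. At the start it stands on the bench, a stray. None if absent from the run.
- glue: white glue bottle with red cap, 56 mm across, 160 mm tall, a bystander; origin at the middle of its underside.
- jar: amber jar with steel lid, 72 mm across, 90 mm tall, a bystander; origin at the middle of its underside.
- hammer: hammer 280 mm long lying on the bench, a bystander; origin at its middle on the bench.

How it is judged (in metres and radians):
On the way, in this order (a step that is already met when the one before it is completed fails the run):
1. the gate is lifted on the rim of the bin, held off the bench (value of joint gate above 0.015 m and z of gate_ears in the frame of bin between 0.046 and 0.058 m and x of gate_ears in the frame of bin between -0.06 and 0.06 m and y of gate_ears in the frame of bin between -0.04 and 0.04 m and height (world z) of bin above 0.03 m).
2. all the chute's feet lie in the bin while it is held at least 2 cm off the bench (height (world z) of bin above 0.02 m and x of pale1_mid in the frame of bin between -0.06 and 0.06 m and y of pale1_mid in the frame of bin between -0.055 and 0.055 m and z of pale1_mid in the frame of bin between 0 and 0.075 m and x of dark1_mid in the frame of bin between -0.06 and 0.06 m and y of dark1_mid in the frame of bin between -0.055 and 0.055 m and z of dark1_mid in the frame of bin between 0 and 0.075 m and x of pale2_mid in the frame of bin between -0.06 and 0.06 m and y of pale2_mid in the frame of bin between -0.055 and 0.055 m and z of pale2_mid in the frame of bin between 0 and 0.075 m and x of dark2_mid in the frame of bin between -0.06 and 0.06 m and y of dark2_mid in the frame of bin between -0.055 and 0.055 m and z of dark2_mid in the frame of bin between 0 and 0.075 m), for 0.2 s.
At the end, for the whole second after the job is handed in: The bin stands flat and still on the mat, centre within 35 mm of the mat's centre, holding every foot present; the pale wheel shows the number of pale feet and the dark wheel that of dark feet, each within 0.16 rad of the digit's centre (horizontal distance between bin_middle and mat_top below 0.035 m and height (world z) of bin below 0.008 m and angle between bin's own z axis and vertical below 0.08 rad and linear speed of bin below 0.02 m/s and x of pale1_mid in the frame of bin between -0.06 and 0.06 m and y of pale1_mid in the frame of bin between -0.055 and 0.055 m and z of pale1_mid in the frame of bin between 0 and 0.075 m and x of dark1_mid in the frame of bin between -0.06 and 0.06 m and y of dark1_mid in the frame of bin between -0.055 and 0.055 m and z of dark1_mid in the frame of bin between 0 and 0.075 m and x of pale2_mid in the frame of bin between -0.06 and 0.06 m and y of pale2_mid in the frame of bin between -0.055 and 0.055 m and z of pale2_mid in the frame of bin between 0 and 0.075 m and x of dark2_mid in the frame of bin between -0.06 and 0.06 m and y of dark2_mid in the frame of bin between -0.055 and 0.055 m and z of dark2_mid in the frame of bin between 0 and 0.075 m and x of pale3_mid in the frame of bin between -0.06 and 0.06 m and y of pale3_mid in the frame of bin between -0.055 and 0.055 m and z of pale3_mid in the frame of bin between 0 and 0.075 m and x of dark3_mid in the frame of bin between -0.06 and 0.06 m and y of dark3_mid in the frame of bin between -0.055 and 0.055 m and z of dark3_mid in the frame of bin between 0 and 0.075 m and x of pale4_mid in the frame of bin between -0.06 and 0.06 m and y of pale4_mid in the frame of bin between -0.055 and 0.055 m and z of pale4_mid in the frame of bin between 0 and 0.075 m and x of dark4_mid in the frame of bin between -0.06 and 0.06 m and y of dark4_mid in the frame of bin between -0.055 and 0.055 m and z of dark4_mid in the frame of bin between 0 and 0.075 m and ((value of joint wheel_pale between 1.09664 and 1.41664 rad and height (world z) of each of pale3_mid, pale4_mid below -9 m) or (value of joint wheel_pale between 1.72496 and 2.04496 rad and (height (world z) of pale3_mid above -9 m or value of joint gate above 1 m) and height (world z) of pale4_mid below -9 m) or (value of joint wheel_pale between 1.72496 and 2.04496 rad and height (world z) of pale3_mid below -9 m and (height (world z) of pale4_mid above -9 m or value of joint gate above 1 m)) or (value of joint wheel_pale between 2.35327 and 2.67327 rad and (height (world z) of pale3_mid above -9 m or value of joint gate above 1 m) and (height (world z) of pale4_mid above -9 m or value of joint gate above 1 m))) and ((value of joint wheel_dark between 1.09664 and 1.41664 rad and height (world z) of each of dark3_mid, dark4_mid below -9 m) or (value of joint wheel_dark between 1.72496 and 2.04496 rad and (height (world z) of dark3_mid above -9 m or value of joint gate above 1 m) and height (world z) of dark4_mid below -9 m) or (value of joint wheel_dark between 1.72496 and 2.04496 rad and height (world z) of dark3_mid below -9 m and (height (world z) of dark4_mid above -9 m or value of joint gate above 1 m)) or (value of joint wheel_dark between 2.35327 and 2.67327 rad and (height (world z) of dark3_mid above -9 m or value of joint gate above 1 m) and (height (world z) of dark4_mid above -9 m or value of joint gate above 1 m)))); the robot touches nothing.
It fails at once if the glue is shifted by more than 25 mm (distance of glue from where it was at the start of the episode above 0.025 m).
It fails at once if the jar is shifted by more than 25 mm (distance of jar from where it was at the start of the episode above 0.025 m).
It fails at once if the hammer is shifted by more than 25 mm (distance of hammer from where it was at the start of the episode above 0.025 m).
Of pale3, dark3, pale4, dark4 only 2 to 4 are there at a start; the rules pass over those that are not, and their reading is None.
At some moment in a run one of bin, pale3, dark3, pale4, dark4 may be knocked a few centimetres aside while the robot is not near it.
It also fails if it takes over 210 s, if anything falls off the work surface, if the arm or the gripper's body presses on something with over 40 N, if the wrist force passes 120 N, or if a joint passes its speed limit or range.

## Working session

There is one attempt and no reset: what is moved stays moved. The work goes in short steps, Python scripts to look and compute and a shell command to move; the robot and the scene stay as the last step left them, time stands still between calls to the robot, and variables do not carry over. Pictures are saved under pics/ and viewed, at most 14 in all, crops included, and the job is handed in when it is done.

```bash
ls; mkdir -p pics
cat > h.py <<'E'
import numpy as np, cv2
from plant import get_state, imaging, r, finder
from scipy.spatial.transform import Rotation as R
def cal(n):
    c=imaging.get_calibration(n)
    K=np.array([[c['fx'],0,c['cx']],[0,c['fy'],c['cy']],[0,0,1.]])
    return c,K,np.array(c['dist'],float)
def pose(n,c,st):
    if 'rvec' in c:
        Rm=cv2.Rodrigues(np.array(c['rvec'],float))[0]; t=np.array(c['tvec'],float).ravel()
        return Rm.T,-Rm.T@t
    H=np.array(c['hand_eye']); Rt=R.from_euler('xyz',st['eef_rot'],degrees=True).as_matrix()
    return Rt@H[:3,:3],Rt@H[:3,3]+np.array(st['tcp_pos'])
def shot(n,save=None):
    st=get_state(); p,d=imaging.capture(n)
    if save: cv2.imwrite(f'pics/{save}.png',p[:,:,::-1])
    return st,p,d
def world(n,st,d,mask=None):
    """world points for all pixels (HxWx3), nan where no depth"""
    c,K,D=cal(n); A,t=pose(n,c,st)
    v,u=np.mgrid[:384,:512]; uv=np.stack([u,v],-1).reshape(-1,1,2).astype(float)
    q=cv2.undistortPoints(uv,K,D).reshape(384,512,2)
    P=np.concatenate([q*d[...,None],d[...,None]],-1)@A.T+t
    P[d<=0]=np.nan
    return P
E
python3 - <<'E'
from h import *
for n in ['top','scene']:
    st,p,d=shot(n,n+'0'); c,K,D=cal(n); A,t=pose(n,c,st); print(n,t.round(3),A[:,2].round(3),c['fx'])
    np.savez(n+'0.npz',p=p,d=d)
    P=world(n,st,d)
    if n=='top':
        for k in range(40,384,60): print([tuple(P[k,j].round(2)) for j in range(40,512,110)])
print(st)
E
```

```text
pics
top [0.473 0.02  1.327] [ 0.108  0.002 -0.994] 424.7223011442957
[(np.float64(1.45), np.float64(1.16), np.float64(-0.75)), (np.float64(1.46), np.float64(0.6), np.float64(-0.75)), (np.float64(1.48), np.float64(0.03), np.float64(-0.75)), (np.float64(1.49), np.float64(-0.53), np.float64(-0.75)), (np.float64(1.51), np.float64(-1.1), np.float64(-0.75))]
[(np.float64(0.89), np.float64(0.73), np.float64(0.0)), (np.float64(0.9), np.float64(0.38), np.float64(0.0)), (np.float64(0.91), np.float64(0.02), np.float64(0.0)), (np.float64(0.92), np.float64(-0.33), np.float64(0.0)), (np.float64(0.93), np.float64(-0.69), np.float64(0.0))]
[(np.float64(0.7), np.float64(0.72), np.float64(0.0)), (np.float64(0.71), np.float64(0.37), np.float64(0.0)), (np.float64(0.71), np.float64(0.02), np.float64(0.01)), (np.float64(0.73), np.float64(-0.33), np.float64(-0.01)), (np.float64(0.73), np.float64(-0.68), np.float64(0.0))]
[(np.float64(0.51), np.float64(0.7), np.float64(0.0)), (np.float64(0.52), np.float64(0.36), np.float64(0.0)), (np.float64(0.53), np.float64(0.01), np.float64(0.0)), (np.float64(0.53), np.
[... 703 characters left out ...]
.1015694502451
{'time_s': 0.05, 'joints': array([ 8.89271716e+01,  2.05915679e+01,  6.34244425e-01, -1.96631751e-02,
       -7.01369031e+01, -1.65065273e+01]), 'qd': array([-0.070827  ,  0.02057733,  0.01827008,  0.05834825,  0.00253869,
        0.00068004]), 'joint_torque': array([-2.33264174e-03, -5.84668207e+01,  2.94056779e+01,  7.02597320e+00,
        1.02114072e-02, -5.20786512e-05]), 'tcp_pos': array([0.20374297, 0.64295295, 0.19802625]), 'eef_rot': array([ 1.79904404e+02, -9.05173133e-03, -1.75860444e+01]), 'contact_force': array([-0.47894377, -0.58553915,  0.14841693]), 'moment': array([0.03365829, 0.03438581, 0.03191374]), 'gripper_force': 0.0, 'gripper_width': 0.08750398176848607}
```

```bash
python3 -c "
import cv2,numpy as np
a=cv2.imread('pics/top0.png');cv2.imwrite('pics/top0b.png',cv2.resize(a,(800,600)))
a=cv2.imread('pics/scene0.png');cv2.imwrite('pics/scene0b.png',cv2.resize(a,(800,600)))"
```

```text
(no output)
```

View pics/top0b.png

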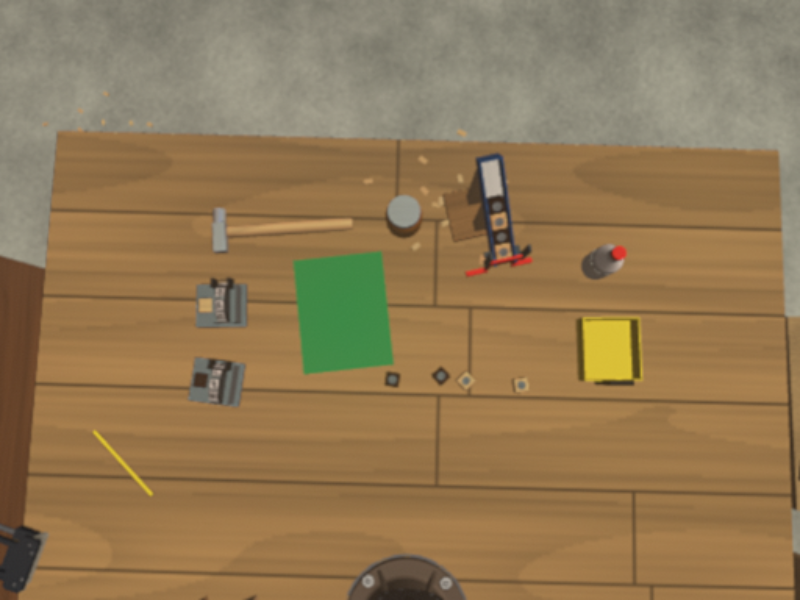

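View pics/scene0b.png

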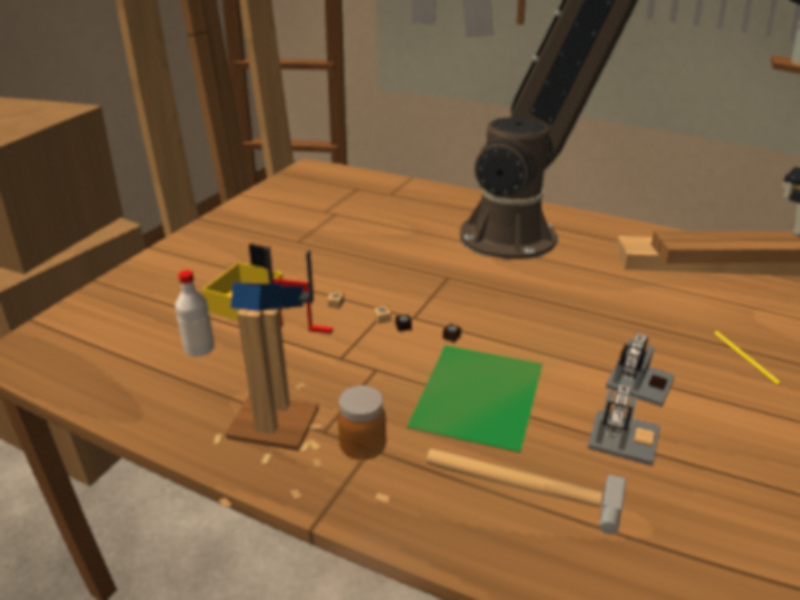

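Top view (800-px): four strays in a row: dark at (392,379) and (441,376), pale at (466,380) and (521,384). The bin is at (610,350), the chute lip at (515,258), the mat at (344,312), the pale counter at (220,303) and the dark one at (217,382). The scene view agrees. Next I measure.

Run:
```python
from h import *
z=np.load('top0.npz'); p,d=z['p'],z['d']; P=world('top',None,d); h=cv2.cvtColor(p,cv2.COLOR_RGB2HSV)
def rect(m,n):
    q=P[m]; q=q[~np.isnan(q).any(1)]
    if len(q)<3: print(n,'none');return
    (c,s,a)=cv2.minAreaRect((q[:,:2]*1000).astype(np.float32)); print(n,'rect c',np.round(c,1),'size',np.round(s,1),'ang',round(a,1),'z',np.nanmedian(q[:,2]).round(3),'n',len(q))
H,S,V=h[...,0],h[...,1],h[...,2]
rect((H>45)&(H<75)&(S>120)&(V>60),'mat')
yel=(H>22)&(H<34)&(S>150)&(V>80)&(np.arange(512)[None]>330)
rect(yel,'bin yel'); rect(yel&(P[...,2]>.04),'bin rim'); rect(yel&(P[...,2]<.02),'bin floor')
black=(V<70)&(P[...,2]>.07)&(np.arange(512)[None]>360)&(np.arange(384)[:,None]>195); rect(black,'bin handle')
red=((H<6)|(H>174))&(S>150)&(V>80)&(np.arange(512)[None]<350); rect(red,'gate')
q=P[red]; print(np.percentile(q[:,2],[1,20,50,80,99]).round(3))
for (u,v) in [(392,379),(441,376),(466,380),(521,384)]:
    u=u*.64;v=v*.64; m=np.zeros((384,512),bool); m[int(v)-9:int(v)+10,int(u)-9:int(u)+10]=1
    rect(m&(P[...,2]>.014),f'foot{u:.0f},{v:.0f}')
for n,(u,v) in dict(palec=(220,303),darkc=(217,382)).items():
    u=u*.64;v=v*.64; m=np.zeros((384,512),bool); m[int(v)-22:int(v)+22,int(u)-24:int(u)+24]=1
    rect(m&(P[...,2]>.07),n+' wheel'); rect(m&(P[...,2]>.01),n+' all')
    rect(m&(P[...,2]>.004),n+' base')
m=np.zeros((384,512),bool); m[95:175,285:345]=1
rect(m&(P[...,2]>.12),'chute')
blue=(H>100)&(H<125)&(S>80)&m&(P[...,2]>.12); rect(blue,'blue')
rect((P[...,2]>.08)&(np.arange(384)[:,None]<175)&(np.arange(512)[None]>370),'glue')
for q in ['bin','tally_pale','tally_dark','gate','jar']:
    pass
big=cv2.resize(p[190:260,360:420],(600,700),interpolation=cv2.INTER_CUBIC)[:600]
c1=cv2.resize(p[90:190,280:400],(480,400),interpolation=cv2.INTER_CUBIC); c2=cv2.resize(p[160:270,110:190],(300,412),interpolation=cv2.INTER_CUBIC)[:400]
c3=cv2.resize(p[195:255,360:420],(320,200)) 
im=np.zeros((600,800,3),np.uint8); im[:400,:480]=c1; im[:400,480:780]=c2; im[400:,:320]=c3; cv2.imwrite('pics/z1.png',im[:,:,::-1])
```

```text
mat rect c [586.6 142.9] size [226.6 175.7] ang 7.8 z 0.004 n 3983
bin yel rect c [ 523.2 -380.6] size [123.7 111.9] ang 1.9 z 0.004 n 1423
bin rim rect c [ 523.4 -380.6] size [123.2 111.9] ang 1.9 z 0.051 n 229
bin floor rect c [ 523.  -387.8] size [121.9  93.2] ang 2.8 z 0.003 n 1146
bin handle rect c [ 460.9 -380. ] size [ 3.5 44.2] ang 1.6 z 0.1 n 36
gate rect c [ 670.4 -154.1] size [  8.9 121.5] ang 14.5 z 0.106 n 120
[nan nan nan nan nan]
foot251,243 rect c [455.2  40.7] size [27.3 27.5] ang 1.1 z 0.023 n 83
foot282,241 rect c [465.1 -53.5] size [27.9 27.6] ang 39.0 z 0.022 n 85
foot298,243 rect c [ 456.6 -101.9] size [27.7 26.1] ang 45.1 z 0.023 n 84
foot333,246 rect c [ 452.1 -209.9] size [27.2 27.2] ang 3.8 z 0.022 n 84
palec wheel rect c [597.8 367.9] size [81.  39.3] ang 3.9 z 0.086 n 224
palec all rect c [594.3 384.5] size [85.9 97.3] ang 2.9 z 0.052 n 850
palec base rect c [601.2 392.8] size [136.3 147.9] ang 3.3 z 0.02 n 1106
darkc wheel rect c [444.7 368. ] size [38.2 80.5] ang 84.8 z 0.086 n 217
darkc all rect c [448.4 385. ] size [ 97.9 100.1] ang 84.1 z 0.046 n 863
darkc base rect c [443.2 390. ] size [132.2 147.7] ang 1.5 z 0.02 n 1106
chute rect c [ 750.8 -133.6] size [180.2  69.9] ang 13.7 z 0.211 n 1389
blue rect c [ 754.1 -131.5] size [156.5  38.6] ang 14.3 z 0.259 n 58
glue rect c [ 690.1 -356.3] size [55.4 48.4] ang 27.2 z 0.114 n 334
```

View pics/z1.png

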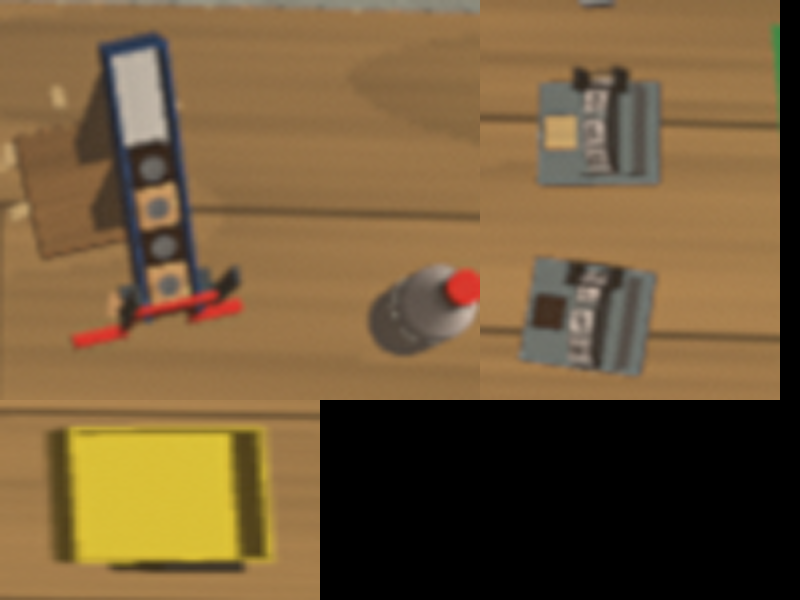

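The crop shows the chute with two pale and two dark feet behind the gate, and the bin with its black handle at the robot side. Four strays give totals of 4 pale and 4 dark. I start moving to the bin, and measure the gate posts' height from the saved depth.

```bash
python3 - <<'E'
from h import *
z=np.load('top0.npz'); p,d=z['p'],z['d']; P=world('top',None,d)
z=np.load('scene0.npz'); Ps=world('scene',None,z['d'])
a=np.deg2rad(14.6); ex=np.array([np.cos(a),np.sin(a)]); ey=np.array([-ex[1],ex[0]])
for n,Q in (('top',P),('scene',Ps)):
    q=Q.reshape(-1,3); q=q[~np.isnan(q).any(1)]; r=q[:,:2]-[.6704,-.1541]; X=r@ex; Y=r@ey
    m=(abs(Y)<.07)&(X>-.03)&(X<.02)&(q[:,2]>.09)
    print(n); 
    for lo in np.arange(.09,.27,.015):
        k=m&(q[:,2]>=lo)&(q[:,2]<lo+.015)
        if k.any(): print(lo.round(3),k.sum(),'X',X[k].min().round(3),X[k].max().round(3),'Y',np.percentile(Y[k],[0,50,100]).round(3))
E
python3 -m handwheel '[[0,29.5,-34,5,-70],[0,29.5,-34,5,-70],[0,29.5,-34,5,-70],[0,29.5,-34,5,-70],[0,29.5,-34,5,-70],[0,29.5,-34,5,-70],[0,29.5,-34,5,-70],[0,29.5,-34,5,-70]]' 40
```

```text
top
0.09 71 X -0.005 0.006 Y [-0.063 -0.025  0.064]
0.105 24 X -0.004 0.005 Y [-0.057  0.04   0.063]
0.12 2 X -0.002 0.0 Y [-0.023  0.003  0.03 ]
0.135 2 X -0.002 -0.002 Y [0.025 0.027 0.029]
0.15 20 X -0.003 0.019 Y [-0.028  0.001  0.036]
0.165 105 X -0.007 0.02 Y [-0.033 -0.001  0.036]
0.18 87 X -0.003 0.02 Y [-0.033 -0.002  0.036]
0.195 12 X -0.003 0.007 Y [-0.033 -0.031  0.035]
0.21 12 X -0.003 0.008 Y [-0.032  0.002  0.035]
0.225 10 X -0.004 0.008 Y [-0.031  0.002  0.035]
0.24 15 X -0.002 0.008 Y [-0.034 -0.031  0.035]
scene
0.09 45 X -0.005 0.007 Y [-0.025  0.041  0.062]
0.105 48 X -0.006 0.008 Y [-0.026  0.035  0.062]
0.12 20 X -0.002 0.006 Y [-0.026  0.024  0.028]
0.135 15 X -0.002 0.005 Y [0.022 0.025 0.028]
0.15 18 X -0.001 0.019 Y [0.017 0.031 0.034]
0.165 57 X -0.004 0.02 Y [-0.02   0.026  0.034]
0.18 125 X -0.005 0.019 Y [-0.035  0.001  0.034]
0.195 29 X -0.003 0.011 Y [-0.034  0.031  0.034]
0.21 33 X -0.005 0.012 Y [-0.036  0.03   0.034]
0.225 37 X -0.003 0.011 Y [-0.035 -0.03   0.034]
0.24 22 X -0.005 0.01 Y [-0.034  0.     0.034]
time_s: 1.1
tcp_pos: [0.5006, 0.3007, 0.2491]
eef_rot: [-180.0, -0.0, -87.8]
contact_force: [-0.5, 1.0, -0.2]
gripper_width: 0.0879
gripper_force: 0.0
```

```bash
python3 -m handwheel '[[0,-3,-45,0,0],[0,-3,-45,0,0],[0,-3,-45,0,0],[0,-3,-45,0,0],[0,-3,-45,0,0],[0,-3,-45,0,0],[0,-3,-45,0,0],[0,-3,-45,0,0]]'
python3 -m handwheel '[[0,-1,-23,-2,0],[0,-1,-23,-2,0],[0,-1,-23,-2,0],[0,-1,-23,-2,0],[0,-1,-23,-2,0],[0,-1,-23,-2,0]]'
python3 - <<'E'
from h import *
st,p,d=shot('wrist','w1'); P=world('wrist',st,d); h=cv2.cvtColor(p,cv2.COLOR_RGB2HSV);H,S,V=cv2.split(h)
print(st['tcp_pos'],st['eef_rot'])
yel=(H>22)&(H<34)&(S>150)&(V>60)&(P[...,2]>.044)&(P[...,2]<.06)
hd=(V<80)&(P[...,2]>.09)&(P[...,2]<.11)
for m in (yel,hd):
    q=P[m]; print(len(q)); 
    if len(q)>5: print(cv2.minAreaRect((q[:,:2]*1000).astype(np.float32)),np.median(q[:,2]))
E
```

```text
time_s: 2.1
tcp_pos: [0.468, -0.149, 0.2486]
eef_rot: [180.0, 0.0, -87.7]
contact_force: [0.2, 0.6, -0.5]
gripper_width: 0.0876
gripper_force: 0.0
time_s: 2.85
tcp_pos: [0.4591, -0.3758, 0.2285]
eef_rot: [180.0, 0.0, -87.6]
contact_force: [0.1, -0.5, 0.3]
gripper_width: 0.0877
gripper_force: 0.0
[ 0.459109   -0.37576302  0.2284538 ] [ 1.79960989e+02  3.67393883e-02 -8.75551373e+01]
550
((527.9068603515625, -382.7164611816406), (121.27134704589844, 109.78582000732422), 1.9140294790267944) 0.052325418501653786
390
((568.5363159179688, -375.6842346191406), (220.6958770751953, 44.635101318359375), 5.6914143562316895) 0.09970522034343893
```

View pics/w1.png

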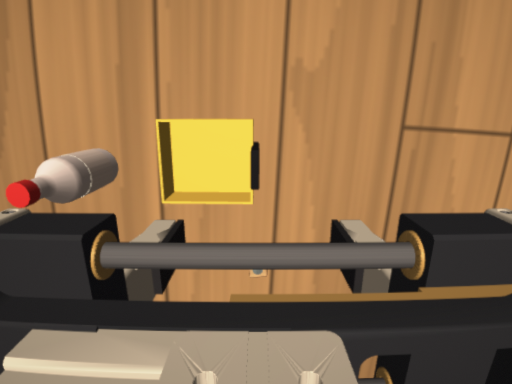

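The bin is where the top view put it (wrist px (205,160), handle at (255,165)). I descend on the handle and grip it.

```bash
python3 -m handwheel '[[0,0.2,-0.5,-5,-0.5],[0,0.2,-0.5,-10,-0.5],[0,0.2,-0.5,-13,-0.5],[0,0.2,-0.5,-15,-0.5],[0,0.2,-0.5,-16.5,-0.5],[0,0.2,-0.5,-16.5,-0.5]]'
python3 -m handwheel '[[1,0,0,0,0],[1,0,0,0,0],[1,0,0,0,0],[1,0,0,0,0],[1,0,0,0,0],[1,0,0,0,0]]' 40
```

```text
time_s: 3.65
tcp_pos: [0.4608, -0.3805, 0.0635]
eef_rot: [179.9, 0.0, -88.0]
contact_force: [0.9, 0.5, 0.7]
gripper_width: 0.0877
gripper_force: 0.0
time_s: 4.4
tcp_pos: [0.4608, -0.3816, 0.0639]
eef_rot: [180.0, 0.0, -88.1]
contact_force: [0.2, -0.1, -0.7]
gripper_width: 0.0332
gripper_force: 0.0
```

```bash
python3 -m handwheel '[[1,0,0,0,0],[1,0,0,0,0],[1,0,0,0,0],[1,0,0,0,0],[1,0,0,0,0],[1,0,0,0,0]]'
python3 -m handwheel '[[1,0,0,1,0],[1,0,0,2,0],[1,0,0,3.5,0],[1,0,0,3.5,0]]'
python3 - <<'E'
from h import *
st,p,d=shot('wrist','w2'); P=world('wrist',st,d); h=cv2.cvtColor(p,cv2.COLOR_RGB2HSV);H,S,V=cv2.split(h)
print(st['tcp_pos'],st['eef_rot'])
q=P[(H>22)&(H<34)&(S>150)&(V>60)]; q=q[~np.isnan(q).any(1)]; zt=np.percentile(q[:,2],98); print(zt)
q=q[q[:,2]>zt-.008]; print(cv2.minAreaRect((q[:,:2]*1000).astype(np.float32)))
E
```

```text
time_s: 5.15
tcp_pos: [0.461, -0.3816, 0.064]
eef_rot: [-180.0, -0.0, -88.1]
contact_force: [0.0, -0.7, -0.6]
gripper_width: 0.0095
gripper_force: 40.0
time_s: 5.65
tcp_pos: [0.4619, -0.3821, 0.101]
eef_rot: [-179.8, -0.1, -88.1]
contact_force: [0.2, -0.1, -3.0]
gripper_width: 0.0096
gripper_force: 40.0
[ 0.46193653 -0.38211731  0.10096304] [-1.79832251e+02 -9.10208627e-02 -8.80688092e+01]
0.08950762445092644
((527.404296875, -383.3774719238281), (122.83226776123047, 110.14513397216797), 2.0877034664154053)
```

```bash
python3 -m handwheel '[[1,1,5,-0.3,3],[1,3,10,-0.6,7],[1,5,15,-0.6,11],[1,6.1,19.1,-0.6,12.5],[1,6.1,19.1,-0.6,12.5],[1,6.1,19.1,-0.6,12.5]]'
python3 - <<'E'
from h import *
for n in ('wrist','top'):
    st,p,d=shot(n,n+'2'); P=world(n,st,d); h=cv2.cvtColor(p,cv2.COLOR_RGB2HSV);H,S,V=cv2.split(h)
    print(st['tcp_pos'],st['eef_rot'])
    q=P[((H<6)|(H>174))&(S>150)&(V>60)]; q=q[~np.isnan(q).any(1)]; q=q[(abs(q[:,0]-.67)<.06)&(abs(q[:,1]+.154)<.08)&(q[:,2]>.08)]; print('gate',len(q)); 
    if len(q)>5: print(cv2.minAreaRect((q[:,:2]*1000).astype(np.float32)),np.percentile(q[:,2],[0,50,100]))
    q=P[(H>22)&(H<34)&(S>150)&(V>60)]; q=q[~np.isnan(q).any(1)];q=q[(q[:,1]<-.05)]; zt=np.percentile(q[:,2],98); print(zt)
    q=q[q[:,2]>zt-.008]; print('bin',cv2.minAreaRect((q[:,:2]*1000).astype(np.float32)))
E
```

```text
time_s: 6.45
tcp_pos: [0.5215, -0.1904, 0.0927]
eef_rot: [180.0, 0.0, -75.5]
contact_force: [-0.4, -0.2, -3.5]
gripper_width: 0.0095
gripper_force: 40.0
[ 0.52153582 -0.19041495  0.09266716] [ 1.79958639e+02  1.40879963e-02 -7.55494810e+01]
gate 1931
((672.3517456054688, -155.33062744140625), (13.114418983459473, 126.1512680053711), 14.22761058807373) [0.09511642 0.10305383 0.12745081]
0.08109534979259009
bin ((585.3577270507812, -178.51548767089844), (122.65302276611328, 109.83064270019531), 14.48664665222168)
[ 0.52144692 -0.19090382  0.09269639] [ 1.79963730e+02  8.60944097e-03 -7.56013492e+01]
gate 129
((670.2251586914062, -154.12245178222656), (9.068153381347656, 121.31953430175781), 14.266891479492188) [0.09730705 0.10623574 0.20345754]
0.5123949244201621
bin ((565.3194580078125, -77.18089294433594), (0.4201924800872803, 19.319475173950195), 1.6720422506332397)
```

View pics/wrist2.png

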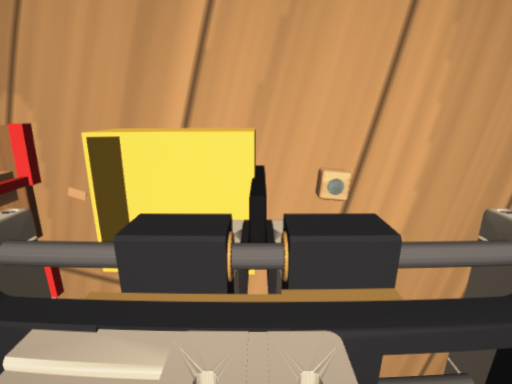

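Wrist view: the ears are 90 mm ahead of the bin centre and 0.7 mm off laterally. I advance 42 mm, then lift.

```bash
python3 -m handwheel '[[1,1,0.26,0,0],[1,2,0.52,0,0],[1,3,0.78,0,0],[1,4.1,1.05,0,0],[1,4.1,1.05,0,0]]'
python3 -m handwheel '[[1,0,0,1,0],[1,0,0,2,0],[1,0,0,3,0],[1,0,0,3.7,0]]'
python3 -m handwheel '[[1,0,0,0.8,0],[1,0,0,1.6,0],[1,0,0,1.6,0],[1,0,0,1.6,0],[1,0,0,1.6,0],[1,0,0,1.6,0]]'
python3 - <<'E'
from h import *
st,p,d=shot('scene','s3'); cv2.imwrite('pics/s3b.png',cv2.resize(p[120:320,90:330,::-1],(720,600)))
shot('wrist','w3')
a=cv2.imread('pics/s3b.png')
E
```

```text
time_s: 7.18
tcp_pos: [0.5638, -0.1798, 0.0927]
eef_rot: [180.0, -0.0, -75.6]
contact_force: [-0.7, 0.1, -3.2]
gripper_width: 0.0094
gripper_force: 40.1
time_s: 7.68
tcp_pos: [0.5627, -0.1801, 0.1309]
eef_rot: [-180.0, -0.0, -75.6]
contact_force: [-0.3, 0.3, -4.2]
gripper_width: 0.0092
gripper_force: 40.4
time_s: 8.43
tcp_pos: [0.5627, -0.18, 0.1456]
eef_rot: [180.0, 0.0, -75.6]
contact_force: [-0.4, -0.8, -5.1]
gripper_width: 0.0098
gripper_force: 40.5
```

View pics/w3.png

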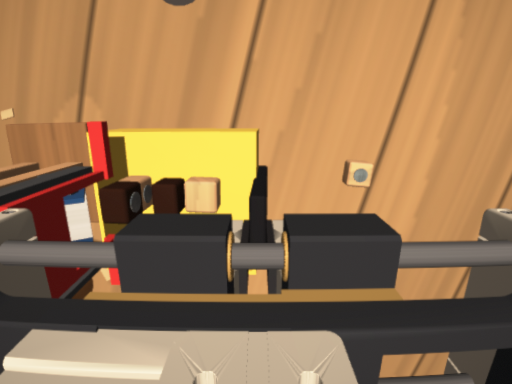

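Wrist view: all four chute feet lie in the bin (dark at (122,200) and (168,193), pale at (143,190) and (203,195)). I lower clear of the gate, back off, then carry to the mat.

```bash
python3 -m handwheel '[[1,0,0,0,0],[1,0,0,-1,0],[1,0,0,-2.2,0],[1,0,0,-3.6,0],[1,0,0,-5,0],[1,0,0,-5.3,0],[1,0,0,-5.3,0]]'
python3 -m handwheel '[[1,-1.5,-0.39,0,0],[1,-3,-0.78,0,0],[1,-5,-1.3,0,0],[1,-7,-1.8,0,0],[1,-7,-1.8,2,0],[1,-7,-1.8,4,0],[1,-7,-1.8,6,0],[1,-7,-1.8,7,0]]'
python3 - <<'E'
from h import *
st,p,d=shot('wrist','w4'); P=world('wrist',st,d); h=cv2.cvtColor(p,cv2.COLOR_RGB2HSV);H,S,V=cv2.split(h)
print(st['tcp_pos'],st['eef_rot'])
q=P[(H>22)&(H<34)&(S>150)&(V>60)]; q=q[~np.isnan(q).any(1)]; zt=np.percentile(q[:,2],98); print(zt)
q=q[q[:,2]>zt-.008]; print('bin',cv2.minAreaRect((q[:,:2]*1000).astype(np.float32)))
z=np.load('top0.npz'); P=world('top',None,z['d'])
m=np.zeros((384,512),bool); m[120:155,240:275]=1; q=P[m&(P[...,2]>.08)]; print('jar',cv2.minAreaRect((q[:,:2]*1000).astype(np.float32)))
E
```

```text
time_s: 9.4
tcp_pos: [0.5629, -0.1801, 0.0928]
eef_rot: [180.0, -0.0, -75.6]
contact_force: [0.1, 0.7, -2.5]
gripper_width: 0.0096
gripper_force: 40.1
time_s: 10.4
tcp_pos: [0.4925, -0.1984, 0.1643]
eef_rot: [-179.9, -0.0, -75.6]
contact_force: [-0.7, 0.7, -4.1]
gripper_width: 0.0097
gripper_force: 40.2
[ 0.49253114 -0.19836586  0.16426317] [-1.79890792e+02 -3.67328339e-02 -7.55912502e+01]
0.15247299228980152
bin ((555.5148315429688, -186.49705505371094), (122.40042877197266, 110.22074127197266), 14.334343910217285)
jar ((774.3529052734375, 26.003345489501953), (60.31114196777344, 59.53894805908203), 1.7304936647415161)
```

View pics/w4.png

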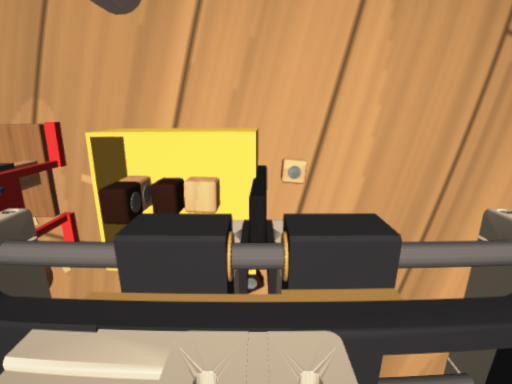

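```bash
python3 -m handwheel '[[1,0.3,4,0,-1],[1,0.8,9,0,-3],[1,1.5,15,0,-5],[1,2,21,0,-6.8],[1,2.9,27,0,-6.8],[1,2.9,32,0,-6.8],[1,2.9,33.6,0,-6.8],[1,2.9,33.6,0,-6.8]]'
python3 -m handwheel '[[1,0,0,-3,0],[1,0,0,-6,0],[1,0,0,-8,0],[1,0,0,-9,0],[1,0,0,-9.4,0],[1,0,0,-9.6,0],[1,0,0,-9.6,0]]'
```

```text
time_s: 11.45
tcp_pos: [0.5212, 0.1386, 0.1622]
eef_rot: [179.9, -0.0, -82.3]
contact_force: [0.3, 0.1, -3.2]
gripper_width: 0.0094
gripper_force: 40.1
time_s: 12.32
tcp_pos: [0.5223, 0.1381, 0.0677]
eef_rot: [-179.9, 0.0, -82.4]
contact_force: [-1.5, -1.8, -0.8]
gripper_width: 0.0092
gripper_force: 40.0
```

```bash
python3 -m handwheel '[[0.6,0,0,0,0],[0.6,0,0,0,0],[0.6,0,0,0,0],[0.6,0,0,0,0],[0.6,0,0,3,0],[0.3,0,0,8,0],[0,0,0,14,0],[0,0,0,20,0]]' 30
python3 - <<'E'
from h import *
for n in ('wrist','top'):
    st,p,d=shot(n,n+'5'); P=world(n,st,d); h=cv2.cvtColor(p,cv2.COLOR_RGB2HSV);H,S,V=cv2.split(h)
    print(n,st['tcp_pos'],st['eef_rot'])
    q=P[(H>22)&(H<34)&(S>150)&(V>60)&(P[...,2]>.045)&(P[...,2]<.065)]; print('bin',len(q),cv2.minAreaRect((q[:,:2]*1000).astype(np.float32)) if len(q)>5 else '')
    if n=='top': cv2.imwrite('pics/top5b.png',cv2.resize(p[130:290,100:400,::-1],(800,427),interpolation=cv2.INTER_CUBIC))
    m=(H>45)&(H<75)&(S>120)&(V>60); q=P[m]; q=q[~np.isnan(q).any(1)]; print('mat',cv2.minAreaRect((q[:,:2]*1000).astype(np.float32)))
E
```

```text
time_s: 13.32
tcp_pos: [0.5216, 0.1378, 0.269]
eef_rot: [-180.0, 0.0, -82.4]
contact_force: [0.5, 0.6, 0.5]
gripper_width: 0.0593
gripper_force: 0.0
wrist [0.52159245 0.13779501 0.2689523 ] [-1.79995352e+02  5.47901338e-04 -8.23728765e+01]
bin 545 ((587.3798217773438, 142.26910400390625), (122.43097686767578, 109.63469696044922), 7.45438289642334)
mat ((588.6761474609375, 141.63162231445312), (229.0176239013672, 178.1455841064453), 7.631755352020264)
top [0.52521587 0.13846411 0.27807972] [-1.79319775e+02  1.09621428e-01 -8.23162819e+01]
bin 80 ((588.9884033203125, 113.38960266113281), (122.05364990234375, 48.85417175292969), 8.928974151611328)
mat ((586.3990478515625, 141.10079956054688), (226.7536163330078, 171.861572265625), 7.6457014083862305)
```

View pics/top5b.png

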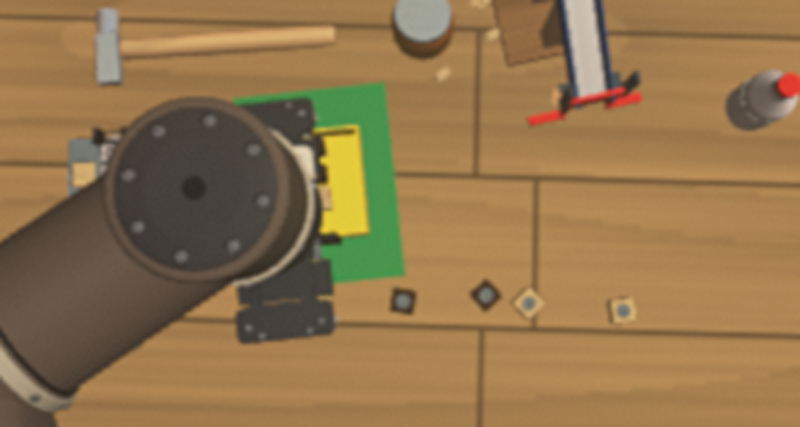

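The chute is empty and the bin is centred on the mat. Strays next, starting with the far pale one.

```bash
cat > feet.py <<'E'
from h import *
import sys
n=sys.argv[1]; st,p,d=shot(n,sys.argv[2] if len(sys.argv)>2 else None); P=world(n,st,d)
print(np.round(st['tcp_pos'],4),np.round(st['eef_rot'],1),np.round(st['joints'],0))
V=p.max(2)
m=((P[...,2]>.014)&(P[...,2]<.032)&(P[...,0]>.38)&(P[...,0]<.56)&(P[...,1]>-.32)&(P[...,1]<.10)).astype(np.uint8)
k,l,s,c=cv2.connectedComponentsWithStats(m)
for i in range(1,k):
    if s[i,4]<(40 if n=='top' else 150): continue
    q=P[l==i]; (a,b,t)=cv2.minAreaRect((q[:,:2]*1000).astype(np.float32)); print(np.round(a,1),np.round(b,1),round(t,1),'z',np.median(q[:,2]).round(3),'V',np.median(V[l==i]))
E
python3 -m handwheel '[[0,-2.5,-6,-1,-3],[0,-5,-12,-3,-3],[0,-7,-18,-5,-3],[0,-7,-24,-7,-3],[0,-7,-29,-7,-3],[0,-7,-34,-7,-3],[0,-7,-34,-7,-3],[0,-7,-34,-7,-3]]'
python3 feet.py wrist w6; python3 feet.py top
```

```text
time_s: 14.42
tcp_pos: [0.4517, -0.2021, 0.1968]
eef_rot: [180.0, 0.0, -85.4]
contact_force: [-0.0, 0.2, 0.8]
gripper_width: 0.0876
gripper_force: 0.0
[ 0.4517 -0.2021  0.1968] [180.    0.  -85.4] [ -1.   3. -22.  -0. -65.   6.]
[ 453.2 -214.1] [27.9 27.9] 9.3 z 0.022 V 213.0
[ 458.6 -106.2] [26.9 27.8] 44.0 z 0.022 V 202.5
[464.9 -48.5] [33.  17.1] 5.0 z 0.022 V 86.0
[ 0.4518 -0.2016  0.1969] [-180.     0.   -85.4] [ -1.   3. -22.  -0. -65.   6.]
```

```bash
python3 -m handwheel '[[0,0.1,-1,-5,1],[0,0.1,-1,-10,1],[0,0.1,-1,-14,1],[0,0.1,-1,-17,1],[0,0.1,-1,-18.8,1],[0,0.1,-1,-19.2,1],[0.4,0.1,-1,-19.2,1],[0.8,0.1,-1,-19.2,1]]'
python3 -m handwheel '[[0.8,0,0,0,0],[0.8,0,0,0,0],[0.8,0,0,0,0],[0.8,0,0,0,0],[0.8,0,0,0,0],[0.8,0,0,0,0]]'
```

```text
time_s: 15.52
tcp_pos: [0.4538, -0.2118, 0.006]
eef_rot: [-179.9, -0.0, -84.3]
contact_force: [-0.6, 0.3, -0.4]
gripper_width: 0.0729
gripper_force: 0.0
time_s: 16.27
tcp_pos: [0.4528, -0.2121, 0.0049]
eef_rot: [180.0, -0.0, -84.4]
contact_force: [0.2, -0.1, 0.3]
gripper_width: 0.0187
gripper_force: 0.0
```

Width is 19 mm with no force, so it missed. I lift and look.

```bash
python3 -m handwheel '[[0,0,0,6,0],[0,0,0,12,0],[0,0,0,18,0],[0,0,0,19,0],[0,0,0,19,0]]'
python3 feet.py wrist w7
```

```text
time_s: 16.9
tcp_pos: [0.453, -0.2119, 0.1953]
eef_rot: [-179.9, 0.0, -84.4]
contact_force: [-0.4, 0.1, -0.2]
gripper_width: 0.0629
gripper_force: 0.0
[ 0.453  -0.2119  0.1953] [-179.9    0.   -84.4] [ -3.   4. -21.  -0. -65.   8.]
[ 453.2 -214.2] [27.2 27.8] 5.9 z 0.022 V 223.0
[ 461.4 -115.8] [33.8 16.5] 7.2 z 0.021 V 210.0
[467. -57.] [28.  28.2] 43.1 z 0.022 V 70.5
```

View pics/w7.png

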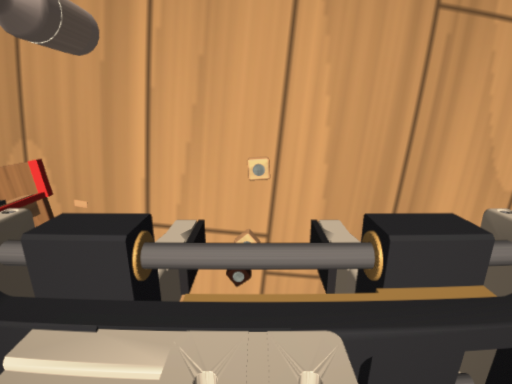

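Run:
```python
from h import *
c,K,D=cal('wrist'); H=np.array(c['hand_eye']); print(H.round(3))
Hi=np.linalg.inv(H)
for q in [(0,0,0),(0,.0315,0),(0,-.0315,0),(0,0,.173),(0,0,-.019),(0.01,.0315,0),(-.01,.0315,0)]:
    x=Hi@np.array([*q,1]); print(q,cv2.projectPoints(x[:3].reshape(1,1,3),np.zeros(3),np.zeros(3),K,D)[0].ravel().round(0))
st,p,d=shot('top','top7'); P=world('top',st,d)
print(np.nanmax(P[...,2]))
cv2.imwrite('pics/top7b.png',cv2.resize(p[130:290,150:450,::-1],(800,427),interpolation=cv2.INTER_CUBIC))
```

```text
[[-0.001 -0.966 -0.259  0.07 ]
 [ 1.    -0.    -0.001 -0.001]
 [ 0.001 -0.259  0.966 -0.186]
 [ 0.     0.     0.     1.   ]]
(0, 0, 0) [259. 218.]
(0, 0.0315, 0) [304. 218.]
(0, -0.0315, 0) [214. 218.]
(0, 0, 0.173) [258. 171.]
(0, 0, -0.019) [259. 229.]
(0.01, 0.0315, 0) [305. 205.]
(-0.01, 0.0315, 0) [303. 231.]
0.7463211696429879
```

View pics/top7b.png

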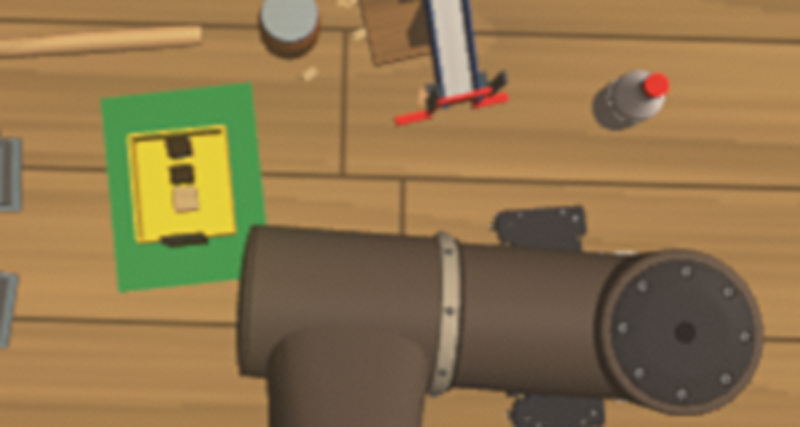

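Top view: the bin is on the mat with feet inside; the arm hides the strays. The geometry is consistent (foot px (258,168), TCP projects to (258,171)), so I retry and look while the fingers are down.

```bash
python3 -m handwheel '[[0,0,-0.2,-6,0],[0,0,-0.2,-12,0],[0,0,-0.2,-16,0],[0,0,-0.2,-18.5,0],[0,0,-0.2,-19.2,0],[0,0,-0.2,-19.2,0]]'
python3 feet.py wrist w8
python3 -m handwheel '[[1,0,0,0,0],[1,0,0,0,0],[1,0,0,0,0],[1,0,0,0,0],[1,0,0,0,0],[1,0,0,0,0],[1,0,0,0,0],[1,0,0,0,0]]' 30
python3 feet.py wrist w9; python3 -c "
import cv2,numpy as np
cv2.imwrite('pics/w89.png',np.hstack([cv2.imread('pics/w8.png')[100:350,110:410],cv2.imread('pics/w9.png')[100:350,110:410]]))"
```

```text
time_s: 17.75
tcp_pos: [0.4522, -0.2141, 0.0023]
eef_rot: [179.9, 0.0, -84.4]
contact_force: [0.2, 0.6, 0.0]
gripper_width: 0.0876
gripper_force: 0.0
[ 0.4522 -0.2141  0.0023] [179.9   0.  -84.4] [ -3.  17. -35.   0. -38.   8.]
[ 453.4 -215.5] [28.1 25.4] 9.0 z 0.022 V 205.0
time_s: 18.8
tcp_pos: [0.4528, -0.2141, 0.0029]
eef_rot: [180.0, 0.0, -84.4]
contact_force: [-0.7, 0.3, 0.2]
gripper_width: 0.013
gripper_force: 0.0
[ 0.4528 -0.2141  0.0029] [180.    0.  -84.4] [ -3.  17. -35.   0. -38.   8.]
[ 453.5 -216.4] [28.  23.9] 9.8 z 0.022 V 215.0
```

View pics/w89.png

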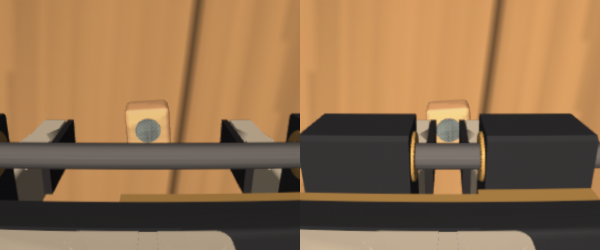

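Fingers overlap the foot in the picture without gripping it. I check the finger depth.

Run:
```python
from h import *
st,p,d=shot('wrist'); P=world('wrist',st,d)
for v in range(195,290,6):
    print(v,[tuple((P[v,u]*1000).round(0).astype(int)) if d[v,u]>0 else 0 for u in (231,237,244,258,273,280,286)])
```

```text
195 [(np.int64(474), np.int64(-228), np.int64(-1)), (np.int64(469), np.int64(-229), np.int64(1)), (np.int64(465), np.int64(-229), np.int64(1)), (np.int64(455), np.int64(-230), np.int64(0)), (np.int64(445), np.int64(-230), np.int64(-2)), (np.int64(440), np.int64(-231), np.int64(0)), (np.int64(436), np.int64(-232), np.int64(0))]
201 [(np.int64(473), np.int64(-224), np.int64(1)), (np.int64(469), np.int64(-224), np.int64(0)), (np.int64(464), np.int64(-226), np.int64(4)), (np.int64(455), np.int64(-228), np.int64(6)), (np.int64(445), np.int64(-229), np.int64(8)), (np.int64(439), np.int64(-227), np.int64(0)), (np.int64(435), np.int64(-228), np.int64(1))]
207 [(np.int64(473), np.int64(-220), np.int64(1)), (np.int64(468), np.int64(-224), np.int64(12)), (np.int64(464), np.int64(-226), np.int64(17)), (np.int64(455), np.int64(-228), np.int64(19)), (np.int64(446), np.int64(-229), np.int64(20)), (np.int64(439), np.int64(-223), np.int64(-1)), (np.int64(435), np.int64(-223), np.int64(0))]
213 [(np.int64(466), np.int64(-252), np.int64(102)), (np.int64(468), np.int64(-223), np.int64(20)), (np.int64(46
[... 3576 characters left out ...]
p.int64(-241), np.int64(118))]
279 [(np.int64(464), np.int64(-237), np.int64(116)), (np.int64(463), np.int64(-219), np.int64(88)), (np.int64(460), np.int64(-212), np.int64(77)), (np.int64(449), np.int64(-165), np.int64(1)), (np.int64(447), np.int64(-214), np.int64(78)), (np.int64(447), np.int64(-226), np.int64(96)), (np.int64(448), np.int64(-238), np.int64(116))]
285 [(np.int64(464), np.int64(-231), np.int64(110)), (np.int64(462), np.int64(-215), np.int64(87)), (np.int64(459), np.int64(-209), np.int64(77)), (np.int64(448), np.int64(-159), np.int64(1)), (np.int64(446), np.int64(-210), np.int64(77)), (np.int64(446), np.int64(-223), np.int64(95)), (np.int64(447), np.int64(-235), np.int64(115))]
```

The fingers seem to end about 20 mm short of the reported TCP. I lift and measure the fingertips in free air.

```bash
python3 -m handwheel '[[0.4,0,0,4,0],[0.4,0,0,8,0],[0.4,0,0,8,0],[0.4,0,0,8,0],[0.4,0,0,8,0],[0.4,0,0,8,0]]'
python3 - <<'E'
from h import *
st,p,d=shot('wrist'); P=world('wrist',st,d); T=R.from_euler('xyz',st['eef_rot'],degrees=True).as_matrix()
Q=(P-np.array(st['tcp_pos']))@T  # tool coordinates
print(st['tcp_pos'],st['gripper_width'])
m=(Q[...,2]<.01)&(Q[...,2]>-.06)&(abs(Q[...,1])<.06)&(abs(Q[...,0])<.03)
print(m.sum())
for s in (-1,1):
    q=Q[m&(Q[...,1]*s>0)]; i=np.argsort(-q[:,2]); print(q[i[:8]].round(4).tolist()); print('min/max',q.min(0).round(4),q.max(0).round(4))
E
```

```text
time_s: 19.65
tcp_pos: [0.4523, -0.214, 0.0821]
eef_rot: [179.9, 0.0, -84.4]
contact_force: [-0.3, -0.1, 0.2]
gripper_width: 0.0523
gripper_force: 0.0
[ 0.45228365 -0.21399468  0.08208244] 0.05229717543897499
1585
[[0.0094, -0.0277, -0.0263], [0.0005, -0.0274, -0.0269], [0.0097, -0.0287, -0.0271], [0.0097, -0.0281, -0.0273], [0.0098, -0.0293, -0.0275], [-0.0004, -0.0273, -0.0277], [0.0002, -0.0273, -0.0277], [0.0099, -0.0304, -0.0277]]
min/max [-0.0097 -0.0442 -0.0599] [ 0.0121 -0.0269 -0.0263]
[[0.0097, 0.0267, -0.0272], [0.0014, 0.0252, -0.0273], [0.0008, 0.0252, -0.0275], [0.0098, 0.026, -0.0275], [0.0092, 0.0272, -0.0277], [-0.0004, 0.0253, -0.0277], [0.0093, 0.0266, -0.0278], [0.0099, 0.0284, -0.0278]]
min/max [-0.0096  0.0244 -0.06  ] [ 0.0119  0.0418 -0.0272]
```

Finger ends sit 27 mm behind the reported TCP, so I command TCP z ≈ −23 mm to grasp.

```bash
python3 -m handwheel '[[0,0.1,-0.1,-2,0],[0,0.1,-0.1,-4,0],[0,0.1,-0.1,-5.5,0],[0,0.1,-0.1,-7.5,0],[0,0.1,-0.1,-9,0],[0,0.1,-0.1,-10.2,0],[0,0.1,-0.1,-10.5,0],[0,0.1,-0.1,-10.5,0]]'
python3 -m handwheel '[[1,0,0,0,0],[1,0,0,0,0],[1,0,0,0,0],[1,0,0,0,0],[1,0,0,0,0],[1,0,0,0,0],[1,0,0,0,0],[1,0,0,0,0]]' 30
```

```text
time_s: 20.7
tcp_pos: [0.454, -0.2151, -0.022]
eef_rot: [180.0, -0.0, -84.4]
contact_force: [-0.0, -0.9, 0.4]
gripper_width: 0.0874
gripper_force: 0.0
time_s: 21.7
tcp_pos: [0.4538, -0.215, -0.0221]
eef_rot: [180.0, 0.0, -84.4]
contact_force: [-0.2, 0.5, -1.1]
gripper_width: 0.028
gripper_force: 29.7
```

Gripped (28 mm, 30 N). Now to the bin's free −y side.

```bash
python3 -m handwheel '[[1,0,0,5,0],[1,0,3,10,0],[1,1,8,14,0],[1,4,14,14,2],[1,8,20,14,2],[1,12,26,14,2],[1,15,31,14,2],[1,15.8,33,14,2]]'
python3 -m handwheel '[[1,0,0,0,0],[1,0,0,-4,0],[1,0,0,-7,0],[1,0,0,-9.4,0],[1,0,0,-9.4,0],[0.5,0,0,-9.4,0],[0.5,0,0,-9.4,0],[0.5,0,0,-9.4,0]]'
python3 -m handwheel '[[0.5,0,0,0,0],[0.5,0,0,4,0],[0.5,0,0,10,0],[0.4,-3,-5,13,0],[0,-7,-10,15,0],[0,-10,-15,15,0],[0,-14,-20,15,0],[0,-14,-20,15,0]]'
python3 feet.py wrist w10
```

```text
time_s: 22.7
tcp_pos: [0.613, 0.1174, 0.1175]
eef_rot: [180.0, -0.0, -82.3]
contact_force: [0.3, -0.5, -0.3]
gripper_width: 0.0274
gripper_force: 29.7
time_s: 23.7
tcp_pos: [0.6119, 0.115, 0.0251]
eef_rot: [-180.0, 0.0, -82.4]
contact_force: [-4.1, -0.3, 5.7]
gripper_width: 0.0437
gripper_force: 3.2
time_s: 24.7
tcp_pos: [0.4696, -0.0872, 0.1749]
eef_rot: [-179.9, 0.0, -82.5]
contact_force: [0.4, -0.6, 1.1]
gripper_width: 0.085
gripper_force: 0.0
[ 0.4696 -0.0872  0.1749] [-179.9    0.   -82.5] [ 13.   3. -26.  -0. -62.  -6.]
[ 458.7 -105.5] [28.1 28.2] 45.7 z 0.022 V 216.0
[466.5 -56.8] [27.9 28.5] 41.6 z 0.022 V 53.0
[541.9  84.4] [16.2 32.5] 60.3 z 0.023 V 209.0
```

```bash
python3 -m handwheel '[[0,-1.1,-1.8,-2,-10.5],[0,-1.1,-1.8,-4,-21],[0,-1.1,-1.8,-6,-31],[0,-1.1,-1.8,-8,-42],[0,-1.1,-1.8,-10,-52],[0,-1.1,-1.8,-14,-52],[0,-1.1,-1.8,-17.5,-52],[0,-1.1,-1.8,-19,-52]]'
python3 -m handwheel '[[0,0,0,-0.6,0],[0,0,0,-0.6,0],[1,0,0,-0.6,0],[1,0,0,-0.6,0],[1,0,0,-0.6,0],[1,0,0,-0.6,0],[1,0,0,-0.6,0],[1,0,0,-0.6,0]]'
python3 -m handwheel '[[1,0,0,0,0],[1,0,0,0,0],[1,0,0,0,0]]'
```

```text
time_s: 25.75
tcp_pos: [0.4609, -0.1024, -0.018]
eef_rot: [179.9, -0.1, -134.3]
contact_force: [0.7, -0.3, 0.7]
gripper_width: 0.0876
gripper_force: 0.0
time_s: 26.75
tcp_pos: [0.4609, -0.1031, -0.022]
eef_rot: [-180.0, -0.0, -134.4]
contact_force: [0.7, -0.3, 0.5]
gripper_width: 0.0332
gripper_force: 0.0
time_s: 27.12
tcp_pos: [0.4608, -0.1031, -0.0221]
eef_rot: [180.0, -0.0, -134.4]
contact_force: [-0.1, 0.2, 0.2]
gripper_width: 0.0277
gripper_force: 30.0
```

```bash
python3 -m handwheel '[[1,0,0,5,0],[1,0,1,10,10],[1,1,4,14,20],[1,4,8,14,30],[1,7,12,14,40],[1,9,12,14,50],[1,9,12,14,52],[1,9,12,14,52]]'
cat > binv.py <<'E'
from h import *
import sys
n='wrist'
st,p,d=shot(n,sys.argv[1]); P=world(n,st,d); h=cv2.cvtColor(p,cv2.COLOR_RGB2HSV);H,S,V=cv2.split(h)
print(np.round(st['tcp_pos'],4),np.round(st['eef_rot'],1))
q=P[(H>22)&(H<34)&(S>150)&(V>60)&(P[...,2]>.047)&(P[...,2]<.06)]; print('bin',cv2.minAreaRect((q[:,:2]*1000).astype(np.float32)))
m=(H>45)&(H<75)&(S>120)&(V>60); q=P[m]; q=q[~np.isnan(q).any(1)]; print('mat',cv2.minAreaRect((q[:,:2]*1000).astype(np.float32)))
E
python3 binv.py w11
```

```text
time_s: 28.12
tcp_pos: [0.55, 0.0166, 0.1175]
eef_rot: [179.9, -0.0, -82.5]
contact_force: [-0.7, 0.1, 0.5]
gripper_width: 0.0277
gripper_force: 30.0
[0.55   0.0166 0.1175] [179.9  -0.  -82.5]
bin ((529.8677368164062, 104.50371551513672), (2.018315076828003, 25.767242431640625), 8.109293937683105)
mat ((580.667724609375, 43.06828308105469), (152.87574768066406, 232.10279846191406), 69.73649597167969)
```

View pics/w11.png

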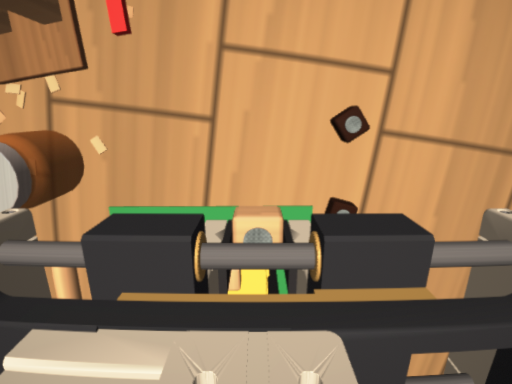

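```bash
python3 -m handwheel '[[1,2,5,0,0],[1,3.6,9.7,0,0],[1,3.6,9.7,-3,0],[1,3.6,9.7,-6,0],[1,3.6,9.7,-8.5,0],[1,3.6,9.7,-8.5,0],[0.55,3.6,9.7,-8.5,0],[0.55,3.6,9.7,-8.5,0]]'
python3 -m handwheel '[[0.55,0,0,0,0],[0.55,0,0,3,0],[0.55,0,0,9,0],[0.4,0,3,14,0],[0,-1,7,14,0],[0,-1,10,15,0],[0,-1,10,15,0]]'
python3 binv.py w12
```

```text
time_s: 29.18
tcp_pos: [0.5877, 0.1142, 0.0345]
eef_rot: [-179.9, 0.0, -82.4]
contact_force: [0.9, -1.3, 0.6]
gripper_width: 0.0382
gripper_force: 0.0
time_s: 30.05
tcp_pos: [0.5772, 0.216, 0.1842]
eef_rot: [-179.9, 0.1, -82.3]
contact_force: [-0.4, -1.2, -1.0]
gripper_width: 0.0741
gripper_force: 0.0
[0.5772 0.216  0.1842] [-1.799e+02  1.000e-01 -8.230e+01]
bin ((585.4489135742188, 131.01849365234375), (121.84662628173828, 109.90451049804688), 9.945417404174805)
mat ((588.2765502929688, 141.67283630371094), (229.3594970703125, 179.57435607910156), 7.720425605773926)
```

View pics/w12.png

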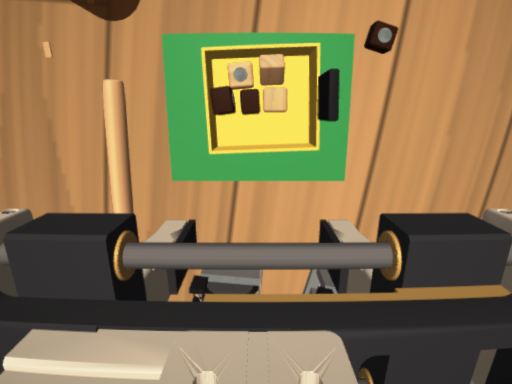

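Run:
```python
from h import *
st,p,d=shot('wrist'); P=world('wrist',st,d)
for (u,v) in [(240,73),(270,62),(270,75),(222,100),(215,93),(230,100),(250,100),(275,98),(230,88)]: print((u,v),(P[v,u]*1000).round(0),p[v,u])
c=p[35:160,155:360]; cv2.imwrite('pics/w12z.png',cv2.resize(c[:,:,::-1],(800,488),interpolation=cv2.INTER_CUBIC))
```

```text
(240, 73) [613. 103.  29.] [130 133 124]
(270, 62) [581.  88.  37.] [237 200 140]
(270, 75) [579. 101.  32.] [120  86  57]
(222, 100) [626. 136.  61.] [60 36 27]
(215, 93) [634. 130.  63.] [61 36 27]
(230, 100) [618. 135.  62.] [44 26 19]
(250, 100) [598. 131.  33.] [60 36 26]
(275, 98) [570. 125.  30.] [235 197 129]
(230, 88) [623. 120.  27.] [130  96  63]
```

View pics/w12z.png

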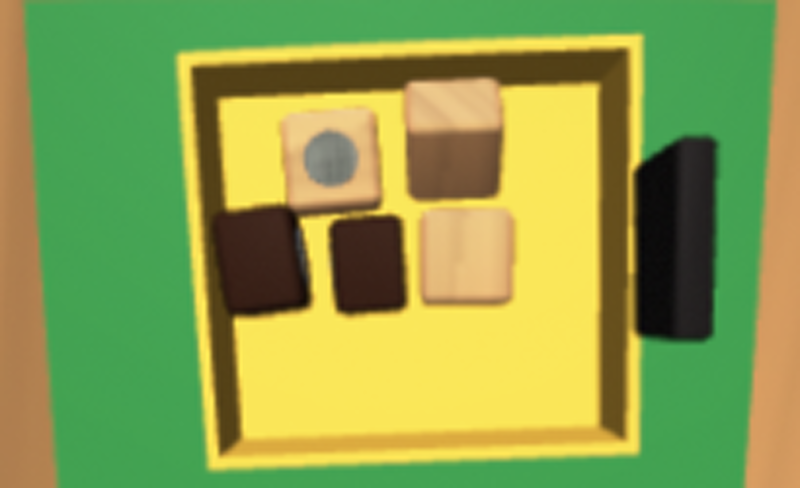

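The zoom shows the bin holding 6: pale at (330,160), (455,135) and (465,255), dark at (370,262), and a dark (265,260) with top at 62 mm, stacked on the fourth pale. Two dark strays remain.

```bash
python3 -m handwheel '[[0,-3,-5,0,-2],[0,-7,-10,0,-6],[0,-11,-14,0,-6],[0,-12.2,-17.1,0,-6],[0,-12.2,-17.1,0,-6],[0,-12.2,-17.1,0,-6]]'
python3 feet.py wrist
```

```text
time_s: 30.9
tcp_pos: [0.4551, 0.0425, 0.1831]
eef_rot: [-180.0, 0.0, -88.5]
contact_force: [-0.3, 0.1, 0.7]
gripper_width: 0.0877
gripper_force: 0.0
[0.4551 0.0425 0.1831] [-180.     0.   -88.5] [ 30.   0. -27.   0. -63. -29.]
[466.7 -56.5] [28.4 28.5] 41.2 z 0.022 V 67.0
[457.3  38.2] [28.2 27.9] 81.6 z 0.022 V 58.0
[534.7  79.3] [19.8 48.4] 47.8 z 0.023 V 86.0
```

```bash
python3 -m handwheel '[[0,0.2,-0.4,-5,-8],[0,0.2,-0.4,-10,-9],[0,0.2,-0.4,-15,-9],[0,0.2,-0.4,-18,-9],[0,0.2,-0.4,-20,-9],[0,0.2,-0.4,-20.5,-9],[0,0.2,-0.4,-20.5,-9],[1,0.2,-0.4,-20.5,-9]]'
python3 -m handwheel '[[1,0,0,0,0],[1,0,0,0,0],[1,0,0,0,0],[1,0,0,0,0],[1,0,0,0,0],[1,0,0,0,0],[1,0,0,0,0]]'
```

```text
time_s: 31.95
tcp_pos: [0.4576, 0.0394, -0.0213]
eef_rot: [-179.9, 0.0, -97.4]
contact_force: [-0.2, 0.8, 1.2]
gripper_width: 0.0824
gripper_force: 0.0
time_s: 32.83
tcp_pos: [0.4568, 0.0389, -0.0221]
eef_rot: [180.0, -0.0, -97.4]
contact_force: [-0.8, 0.6, -0.1]
gripper_width: 0.0281
gripper_force: 30.0
```

```bash
python3 -m handwheel '[[1,0,0,5,0],[1,0,0,10,5],[1,1,2,14,10],[1,5,6,14,17],[1,9,10,14,17],[1,12.4,11.9,14,17],[1,12.4,11.9,14,17]]'
python3 -m handwheel '[[1,0,0,-3,0],[1,0,0,-6,0],[1,0,0,-8.5,0],[1,0,0,-8.5,0],[0.55,0,0,-8.5,0],[0.55,0,0,-8.5,0],[0.55,0,0,-8.5,0],[0.55,0,0,-5,0]]'
python3 -m handwheel '[[0.5,0,0,5,0],[0.3,-2,-5,8,-9],[0,-5,-11,10,-19],[0,-8,-16,10,-29],[0,-11.3,-21,10,-39],[0,-11.3,-21,10,-49],[0,-11.3,-21,10,-58],[0,-11.3,-21,10,-58]]'
python3 feet.py wrist
```

```text
time_s: 33.7
tcp_pos: [0.5824, 0.1592, 0.1168]
eef_rot: [180.0, -0.0, -80.3]
contact_force: [-0.7, -0.3, -2.0]
gripper_width: 0.0277
gripper_force: 30.0
time_s: 34.7
tcp_pos: [0.5791, 0.1571, 0.0664]
eef_rot: [179.7, -0.1, -80.4]
contact_force: [0.7, 0.4, -0.1]
gripper_width: 0.0395
gripper_force: 0.0
time_s: 35.7
tcp_pos: [0.4679, -0.0522, 0.1686]
eef_rot: [-180.0, 0.1, -138.3]
contact_force: [1.0, 0.2, 0.0]
gripper_width: 0.0876
gripper_force: 0.0
[ 0.4679 -0.0522  0.1686] [-1.800e+02  1.000e-01 -1.383e+02] [ 18.   2. -27.   0. -61. -66.]
[466.3 -57.1] [27.1 26.6] 41.7 z 0.022 V 58.0
[535.   79.7] [20.7 48.2] 48.3 z 0.024 V 96.0
```

```bash
python3 -m handwheel '[[0,-0.1,-0.4,-5,0],[0,-0.1,-0.4,-10,0],[0,-0.1,-0.4,-14,0],[0,-0.1,-0.4,-17,0],[0,-0.1,-0.4,-19,0],[0,-0.1,-0.4,-19,0],[1,-0.1,-0.4,-19,0],[1,-0.1,-0.4,-19,0]]'
python3 -m handwheel '[[1,0,0,0,0],[1,0,0,0,0],[1,0,0,0,0],[1,0,0,0,0],[1,0,0,0,0],[1,0,0,0,0],[1,0,0,0,0]]'
python3 -m handwheel '[[1,0,0,5,0],[1,0,2,10,10],[1,1,6,14,20],[1,4,12,14,30],[1,7,18,14,40],[1,11.8,21.6,14,50],[1,11.8,21.6,14,58],[1,11.8,21.6,14,58]]'
```

```text
time_s: 36.75
tcp_pos: [0.4677, -0.0558, -0.021]
eef_rot: [-179.9, 0.1, -138.3]
contact_force: [-1.0, -0.1, 0.0]
gripper_width: 0.0733
gripper_force: 0.0
time_s: 37.62
tcp_pos: [0.4669, -0.056, -0.022]
eef_rot: [180.0, -0.0, -138.4]
contact_force: [-0.7, -0.5, 0.7]
gripper_width: 0.0278
gripper_force: 30.0
time_s: 38.62
tcp_pos: [0.5847, 0.1603, 0.1169]
eef_rot: [179.9, -0.0, -80.4]
contact_force: [-0.5, -0.7, -0.9]
gripper_width: 0.0279
gripper_force: 30.0
```

```bash
python3 -m handwheel '[[1,2.4,0.9,0,0],[1,2.4,0.9,0,0],[1,2.4,0.9,-4,0],[1,2.4,0.9,-7,0],[1,2.4,0.9,-8.2,0],[1,2.4,0.9,-8.2,0],[0.55,2.4,0.9,-8.2,0],[0.55,2.4,0.9,-8.2,0]]'
python3 -m handwheel '[[0.55,0,0,0,0],[0.55,0,0,4,0],[0.4,0,0,10,0],[0.4,0,4,15,0],[0,-1.5,7,15,0],[0,-1.5,8,15,0],[0,-1.5,8,15,0]]'
python3 binv.py w13; python3 -c "
import cv2
cv2.imwrite('pics/w13z.png',cv2.resize(cv2.imread('pics/w13.png')[0:200,130:400],(800,592),interpolation=cv2.INTER_CUBIC))"
```

```text
time_s: 39.62
tcp_pos: [0.6096, 0.1694, 0.0373]
eef_rot: [-179.9, 0.0, -80.4]
contact_force: [-0.7, 0.2, -0.9]
gripper_width: 0.0381
gripper_force: 0.0
time_s: 40.5
tcp_pos: [0.5936, 0.2493, 0.1856]
eef_rot: [180.0, -0.0, -80.3]
contact_force: [0.1, 0.7, 0.2]
gripper_width: 0.077
gripper_force: 0.0
[0.5936 0.2493 0.1856] [180.   -0.  -80.3]
bin ((585.1882934570312, 130.9309539794922), (122.26284790039062, 110.0525131225586), 9.870412826538086)
mat ((588.1736450195312, 141.36758422851562), (229.48269653320312, 179.12274169921875), 7.738440990447998)
```

View pics/w13z.png

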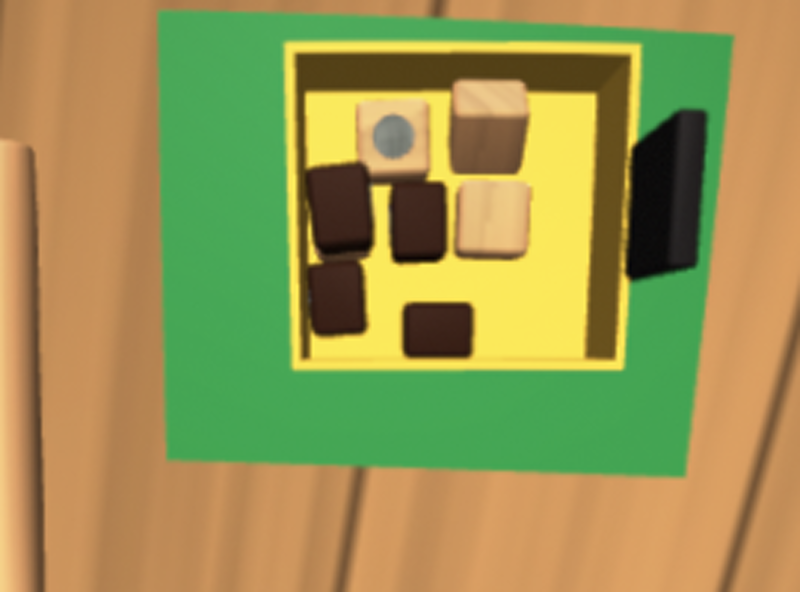

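All 8 feet are in the bin, which is 11 mm off the mat's centre. I have viewed enough pictures, so from here I measure the wheels numerically (rim unwrapped from wrist images). I move over the pale counter.

```bash
python3 -m handwheel '[[0,-1,3,0,10.5],[0,-2,6,0,21],[0,-3,9,0,31.5],[0,-4,11.5,0,42],[0,-4,11.9,0,52.5],[0,-4,11.9,0,63],[0,-4,11.9,0,73.5],[0,-4,11.9,0,83]]'
python3 -m handwheel '[[0,0,0,0,0],[0,0,0,0,0]]'
cat > wheel.py <<'E'
from h import *
def axle(P,c0):
    """axle xy + yaw from rim points just below the top (z>.0865) near c0"""
    q=P.reshape(-1,3); q=q[~np.isnan(q).any(1)]; q=q[np.hypot(*(q[:,:2]-c0).T)<.05]
    f=q[q[:,2]>.0865]; (a,b,t)=cv2.minAreaRect((f[:,:2]*1000).astype(np.float32)); return np.array(a),b,t,len(f)
def unwrap(st,p,c,yaw,rad=.0395,a0=-60,a1=75,sc=4):
    """strip: rows = angle from top toward +x (deg*sc), cols = y -8..8 mm"""
    cc,K,D=cal('wrist'); A,t=pose('wrist',cc,st); ang=np.deg2rad(np.arange(a0,a1,1/sc)); y=np.arange(-9,9,.15)/1000
    aa,yy=np.meshgrid(ang,y,indexing='ij'); ex=np.array([np.cos(yaw),np.sin(yaw)]); ey=np.array([-ex[1],ex[0]])
    W=np.concatenate([c+np.sin(aa)[...,None]*rad*ex+yy[...,None]*ey,(.052+rad*np.cos(aa))[...,None]],-1)
    uv=cv2.projectPoints((W.reshape(-1,3)-t)@A,np.zeros(3),np.zeros(3),K,D)[0].reshape(*aa.shape,2).astype(np.float32)
    g=cv2.cvtColor(p,cv2.COLOR_RGB2GRAY); return cv2.remap(g,uv[...,0],uv[...,1],cv2.INTER_CUBIC),uv
E
python3 - <<'E'
from wheel import *
st,p,d=shot('wrist','w14'); np.savez('w14.npz',p=p,d=d,pos=st['tcp_pos'],rot=st['eef_rot']); P=world('wrist',st,d); print(st['tcp_pos'],st['eef_rot'])
print('pale',axle(P,[.595,.368])); print('dark',axle(P,[.445,.368]))
E
```

```text
time_s: 41.55
tcp_pos: [0.5543, 0.3666, 0.1853]
eef_rot: [179.9, 0.0, 2.9]
contact_force: [-0.4, 0.4, -0.2]
gripper_width: 0.0876
gripper_force: 0.0
time_s: 41.8
tcp_pos: [0.5541, 0.3672, 0.1856]
eef_rot: [180.0, 0.0, 2.4]
contact_force: [0.4, 0.1, -0.6]
gripper_width: 0.0873
gripper_force: 0.0
[0.55413453 0.36724742 0.18563217] [1.79970727e+02 2.33692071e-02 2.36948462e+00]
pale (array([604.48895264, 366.54864502]), (99.1667251586914, 71.96046447753906), 83.4079360961914, 43134)
dark (array([441.73156738, 366.63616943]), (18.130159378051758, 32.30158996582031), 83.74596405029297, 382)
```

```bash
sed -i "s/f=q\[q\[:,2\]>.0865\]/f=q[(q[:,2]>.0865)\&(q[:,2]<.096)]/" wheel.py
python3 - <<'E'
from wheel import *
z=np.load('w14.npz'); st=dict(tcp_pos=z['pos'],eef_rot=z['rot']); P=world('wrist',st,z['d'])
for n,c in (('pale',[.585,.368]),('dark',[.44,.368])):
    print(n,axle(P,c))
    q=P.reshape(-1,3); q=q[~np.isnan(q).any(1)]; q=q[(np.hypot(*(q[:,:2]-c).T)<.06)]
    for zl in (.066,.074,.082,.088):
        k=q[abs(q[:,2]-zl)<.002]; 
        if len(k): print(zl,len(k),k.min(0).round(4),k.max(0).round(4))
    k=q[(q[:,2]>.07)&(q[:,2]<.097)&(abs(q[:,1]-.368)<.006)]
    # circle fit in x-z, centre z known .052
    from scipy.optimize import least_squares
    for s in (1,):
        f=lambda v:np.hypot(k[:,0]-v[0],k[:,2]-.052-v[2])-v[1]
        r_=least_squares(f,[c[0],.04,0],loss='soft_l1',f_scale=.001); print('fit',r_.x.round(4),len(k),k.min(0).round(3),k.max(0).round(3))
E
```

```text
pale (array([602.62078857, 367.98596191]), (37.773441314697266, 57.05963134765625), 86.84010314941406, 831)
0.066 33 [0.5592 0.3555 0.0641] [0.6404 0.3757 0.068 ]
0.074 89 [0.5609 0.355  0.072 ] [0.6293 0.3755 0.076 ]
0.082 142 [0.5672 0.3492 0.0801] [0.6407 0.3861 0.084 ]
0.088 626 [0.5743 0.348  0.086 ] [0.6394 0.3863 0.09  ]
fit [5.955e-01 3.920e-02 1.000e-04] 793 [0.559 0.362 0.07 ] [0.629 0.374 0.094]
dark (array([441.73156738, 366.63616943]), (18.130159378051758, 32.30158996582031), 83.74596405029297, 382)
0.066 25 [0.4109 0.3434 0.0641] [0.4886 0.3798 0.0679]
0.074 17 [0.423  0.3474 0.0721] [0.4882 0.3808 0.0758]
0.082 13 [0.4252 0.3747 0.0806] [0.4877 0.3803 0.0838]
0.088 162 [0.425  0.3565 0.0862] [0.4578 0.3773 0.09  ]
fit [ 0.441   0.0442 -0.005 ] 253 [0.427 0.362 0.086] [0.458 0.374 0.093]
```

Run:
```python
from wheel import *
z=np.load('w14.npz'); st=dict(tcp_pos=z['pos'],eef_rot=z['rot']); P=world('wrist',st,z['d'])
k=P[(P[...,2]>.075)&(P[...,2]<.096)]; 
for n,c,x1 in (('pale',(.5955,.367),.61),('dark',(.443,.3665),.458)):
    q=k[(k[:,0]>c[0]-.035)&(k[:,0]<x1)&(abs(k[:,1]-c[1])<.016)]
    xs=[];ys=[]
    for x in np.arange(c[0]-.032,x1,.004):
        s=q[abs(q[:,0]-x)<.002]
        if len(s)>8: lo,hi=np.percentile(s[:,1],[2,98]); print(round(x,4),lo.round(4),hi.round(4)); xs.append(x);ys.append((lo+hi)/2)
    if len(xs)>2: f=np.polyfit(xs,ys,1); print(n,'yaw',np.rad2deg(np.arctan(f[0])).round(1),'y at axle',np.polyval(f,c[0]).round(4))
S,uv=unwrap(st,z['p'],np.array([.5955,.366]),0.)
print('uv range',uv[0,60],uv[-1,60])
np.set_printoptions(linewidth=250)
print('profile mean brightness per 3deg:'); 
m=S[:,35:85].mean(1); print([(int(a),int(v)) for a,v in zip(np.arange(-60,75,3),m.reshape(-1,12).mean(1))])
```

```text
0.5635 0.3567 0.371
0.5675 0.3565 0.3732
0.5715 0.3568 0.3733
0.5755 0.3561 0.3734
0.5795 0.3564 0.3735
0.5835 0.3566 0.3736
0.5875 0.3568 0.3738
0.5915 0.357 0.3739
0.5955 0.3572 0.374
0.5995 0.3575 0.3742
0.6035 0.3577 0.3743
0.6075 0.3578 0.3745
pale yaw 2.4 y at axle 0.3656
0.427 0.3605 0.3775
0.431 0.359 0.3762
0.435 0.3591 0.3766
0.439 0.3582 0.3753
0.443 0.3575 0.3757
0.447 0.3574 0.3744
0.451 0.3568 0.3748
0.455 0.3566 0.3735
dark yaw -7.2 y at axle 0.3665
uv range [258.5875  175.73738] [261.42606 106.49989]
profile mean brightness per 3deg:
[(-60, 159), (-57, 143), (-54, 105), (-51, 115), (-48, 134), (-45, 136), (-42, 116), (-39, 123), (-36, 167), (-33, 159), (-30, 158), (-27, 158), (-24, 185), (-21, 199), (-18, 125), (-15, 175), (-12, 117), (-9, 187), (-6, 135), (-3, 178), (0, 170), (3, 133), (6, 145), (9, 122), (12, 185), (15, 208), (18, 145), (21, 176), (24, 125), (27, 183), (30, 138), (33, 221), (36, 182), (39, 92), (42, 33), (45, 80), (48, 167), (51, 158), (54, 167), (57, 192), (60, 193), (63, 194), (66, 193), (69, 184), (72, 166)]
```

```bash
python3 -m handwheel '[[0,1.5,-0.1,-3,0],[0,3.1,-0.1,-6,0],[0,3.1,-0.1,-8.5,0],[0,3.1,-0.1,-10,0],[0,3.1,-0.1,-10,0]]'
cat > ocr.py <<'E'
from wheel import *
import sys
tag=sys.argv[1]; c=np.array([float(sys.argv[2]),float(sys.argv[3])]); yaw=np.deg2rad(float(sys.argv[4]))
st,p,d=shot('wrist',tag); np.savez(tag+'.npz',p=p,d=d,pos=st['tcp_pos'],rot=st['eef_rot'])
print(st['tcp_pos'].round(4),st['eef_rot'].round(1))
S,uv=unwrap(st,p,c,yaw); cv2.imwrite(f'pics/{tag}s.png',S)
print('uv -60,0,60:',uv[0,60].round(),uv[240,60].round(),uv[480,60].round())
B=(S>100).astype(np.float32)
from scipy.ndimage import uniform_filter1d
dark=(1-B)[:,25:95].mean(1)
print([(int(a),round(float(v),2)) for a,v in zip(np.arange(-60,75,3),dark.reshape(-1,12).mean(1))])
E
python3 ocr.py w15 .5955 .3656 2.5
```

```text
time_s: 42.48
tcp_pos: [0.5844, 0.3665, 0.085]
eef_rot: [179.9, 0.1, 2.6]
contact_force: [-0.2, -0.2, 0.6]
gripper_width: 0.0877
gripper_force: 0.0
[0.5844 0.3665 0.085 ] [1.799e+02 1.000e-01 2.600e+00]
uv -60,0,60: [259. 242.] [259. 208.] [259. 152.]
[(-60, 0.0), (-57, 0.48), (-54, 0.68), (-51, 0.49), (-48, 0.3), (-45, 0.3), (-42, 0.58), (-39, 0.3), (-36, 0.0), (-33, 0.0), (-30, 0.0), (-27, 0.0), (-24, 0.0), (-21, 0.0), (-18, 0.37), (-15, 0.19), (-12, 0.5), (-9, 0.11), (-6, 0.34), (-3, 0.05), (0, 0.0), (3, 0.33), (6, 0.0), (9, 0.35), (12, 0.0), (15, 0.01), (18, 0.39), (21, 0.16), (24, 0.45), (27, 0.16), (30, 0.41), (33, 0.0), (36, 0.17), (39, 1.0), (42, 1.0), (45, 0.0), (48, 0.0), (51, 0.21), (54, 0.2), (57, 0.13), (60, 0.13), (63, 0.12), (66, 0.03), (69, 0.0), (72, 0.0)]
```

```bash
cat > read.py <<'E'
import cv2,numpy as np,sys
S=cv2.imread(f'pics/{sys.argv[1]}s.png',0).astype(np.float32); sc=4
def glyph(ch,f,th):
    im=np.zeros((120,120),np.uint8); cv2.putText(im,ch,(30,90),f,2.2,255,th,cv2.LINE_AA)
    x,y,w,h=cv2.boundingRect(im); return im[y:y+h,x:x+w]
def patch(ang):
    a=int((ang+60)*sc); B=S[max(a-int(15*sc),0):a+int(15*sc),14:106]
    lo,hi=np.percentile(B,[3,90]); M=(B<(lo+hi)/2).astype(np.uint8)
    k,l,s,c=cv2.connectedComponentsWithStats(M); keep=np.zeros_like(M)
    for i in range(1,k):
        x,y,w,h,ar=s[i]
        if ar>60 and x>0 and x+w<M.shape[1] and y>0 and y+h<M.shape[0]: keep[l==i]=1
    x,y,w,h=cv2.boundingRect(keep); return keep[y:y+h,x:x+w]*255,(a/sc-60-15+(y+h/2)/sc,h/sc,(x+w/2)*.15-9+2.1,w*.15)
off=float(sys.argv[2]); 
G={}
for j in (0,1,2,3):
    a=off-36*j
    try: G[j],info=patch(a); print(j,'centre deg %.1f height %.1f deg, y %.1f w %.1f mm'%info)
    except Exception as e: print(j,e)
sc_={}
for rot in (None,cv2.ROTATE_180,cv2.ROTATE_90_CLOCKWISE,cv2.ROTATE_90_COUNTERCLOCKWISE):
    T={}
    for j,g in G.items():
        if g.size==0: continue
        h=g[::-1]  # rows grow toward +x ; strip as seen from outside: check both mirrorings
        for mir in (0,1):
            q=g[:,::-1] if mir else g
            q=cv2.resize(q if rot is None else cv2.rotate(q,rot),(32,48)).astype(float)
            for dgt in range(10):
                b=-1
                for f in (cv2.FONT_HERSHEY_SIMPLEX,cv2.FONT_HERSHEY_DUPLEX):
                    for th in (5,8,12):
                        t=cv2.GaussianBlur(cv2.resize(glyph(str(dgt),f,th),(32,48)),(5,5),0).astype(float); b=max(b,np.corrcoef(q.ravel(),t.ravel())[0,1])
                T[mir,j,dgt]=b
    for mir in (0,1):
        for d0 in range(10): 
            v=[T[mir,j,(d0+j)%10] for j in G if (mir,j,0) in T]; sc_[rot,mir,d0]=(np.mean(v[:3]),np.round(v,2))
for k,v in sorted(sc_.items(),key=lambda t:-t[1][0])[:7]: print(k,v)
E
python3 read.py w15 59.5
```

```text
0 centre deg 60.2 height 16.0 deg, y 0.7 w 7.6 mm
1 centre deg 25.4 height 15.8 deg, y 0.7 w 7.3 mm
2 centre deg -10.2 height 15.5 deg, y 0.7 w 7.6 mm
3 centre deg -50.9 height 20.2 deg, y 0.7 w 7.8 mm
(None, 0, 7) (np.float64(0.37503143611978), array([0.28, 0.41, 0.44, 0.56]))
(None, 1, 7) (np.float64(0.28419165211999514), array([0.14, 0.41, 0.3 , 0.56]))
(None, 0, 1) (np.float64(0.2759451912262979), array([ 0.5 ,  0.14,  0.2 , -0.25]))
(1, 1, 1) (np.float64(0.26911089510947916), array([ 0.34,  0.14,  0.33, -0.25]))
(None, 0, 8) (np.float64(0.26867465786221595), array([0.19, 0.33, 0.28, 0.2 ]))
(None, 1, 8) (np.float64(0.2683790580965554), array([0.19, 0.33, 0.28, 0.21]))
(1, 1, 8) (np.float64(0.2646795067206889), array([0.17, 0.34, 0.28, 0.06]))
```

```bash
cat > seg.py <<'E'
import cv2,numpy as np,sys,runpy,io,contextlib
with contextlib.redirect_stdout(io.StringIO()): m=runpy.run_path('read.py')
for j,g in m['G'].items():
    if g.size==0: continue
    M=g//255; k,hier=cv2.findContours(np.pad(M,2),cv2.RETR_CCOMP,cv2.CHAIN_APPROX_SIMPLE)
    big=[cv2.contourArea(c) for c,h in zip(k,hier[0]) if h[3]>=0]
    q=cv2.resize(M.astype(np.float32),(60,100),interpolation=cv2.INTER_AREA)
    s=dict(a=q[0:16,18:42],b=q[18:42,44:],c=q[58:82,44:],d=q[84:,18:42],e=q[58:82,:16],f=q[18:42,:16],g=q[42:58,18:42])
    print(j,'holes',[int(b) for b in big if b>15],{n:round(float(v.mean()),2) for n,v in s.items()})
E
python3 seg.py w15 59.5
```

```text
0 holes [] {'a': 1.0, 'b': 0.91, 'c': 0.93, 'd': 0.0, 'e': 0.0, 'f': 0.02, 'g': 0.0}
1 holes [522, 558] {'a': 0.81, 'b': 0.75, 'c': 0.76, 'd': 0.99, 'e': 0.75, 'f': 0.72, 'g': 0.9}
2 holes [515] {'a': 0.91, 'b': 0.72, 'c': 0.81, 'd': 0.9, 'e': 0.02, 'f': 0.84, 'g': 1.0}
3 holes [878] {'a': 0.97, 'b': 0.92, 'c': 0.9, 'd': 1.0, 'e': 0.9, 'f': 0.92, 'g': 0.01}
```

The digits are seven-segment, and the pale wheel reads 7 with 8, 9, 0 following, centred. It needs 4, so the top must roll −108° (towards the robot). I pinch lightly and arc.

```bash
python3 -m handwheel '[[0,1,-0.1,0,0],[0,2,-0.1,0,0],[0.4,2,-0.1,-2,0],[0.4,2,-0.1,-4.2,0],[0.4,2,-0.1,-4.2,0],[1,2,-0.1,-4.2,0],[1,2,-0.1,-4.2,0],[1,2,-0.1,-4.2,0]]' 8
python3 -m handwheel '[[1,0,0,0,0],[1,0,0,0,0],[1,0,0,0,0]]'
```

```text
time_s: 43.52
tcp_pos: [0.6052, 0.3663, 0.0449]
eef_rot: [-179.9, -0.1, 2.6]
contact_force: [-0.9, 0.8, -0.4]
gripper_width: 0.0331
gripper_force: 0.0
time_s: 43.9
tcp_pos: [0.605, 0.3666, 0.0443]
eef_rot: [-180.0, -0.0, 2.6]
contact_force: [-1.5, 3.0, 1.6]
gripper_width: 0.0178
gripper_force: 8.0
```

```bash
python3 -m handwheel '[[1,-0.46,-0.02,0.11,0],[1,-0.93,-0.04,0.15,0],[1,-1.4,-0.06,0.11,0],[1,-1.85,-0.08,0,0],[1,-2.3,-0.1,-0.18,0],[1,-2.7,-0.12,-0.43,0],[1,-3.05,-0.13,-0.73,0],[1,-3.05,-0.13,-0.73,0]]'
python3 -m handwheel '[[0.4,0,0,0,0],[0.4,0,0,0,0],[0.4,0,0,0,0],[0.4,0,0,3,0],[0,1,0,4.9,0],[0,1.1,0,4.9,0],[0,1.1,0,4.9,0]]'
python3 ocr.py w16 .5955 .3656 2.5 | head -1
```

```text
time_s: 44.9
tcp_pos: [0.5733, 0.3652, 0.0364]
eef_rot: [-180.0, 0.0, 2.6]
contact_force: [-0.3, 6.0, 3.3]
gripper_width: 0.0179
gripper_force: 8.0
time_s: 45.78
tcp_pos: [0.5847, 0.364, 0.0847]
eef_rot: [180.0, 0.1, 2.6]
contact_force: [-0.2, -0.0, 0.2]
gripper_width: 0.0774
gripper_force: 0.0
[0.5847 0.364  0.0847] [1.8e+02 1.0e-01 2.6e+00]
```

```bash
cat > digits.py <<'E'
import cv2,numpy as np,sys
S=cv2.imread(f'pics/{sys.argv[1]}s.png',0).astype(np.float32); sc=4
D={'abcdef':0,'bc':1,'abdeg':2,'abcdg':3,'bcfg':4,'acdfg':5,'acdefg':6,'abc':7,'abcdefg':8,'abcdfg':9,'abcf':7}
seen={}
for ang in np.arange(-45,68,2.):
    a=int((ang+60)*sc); B=S[max(a-60,0):a+60,14:106]; lo,hi=np.percentile(B,[3,90]); M=(B<(lo+hi)/2).astype(np.uint8)
    k,l,s,c=cv2.connectedComponentsWithStats(M)
    for i in range(1,k):
        x,y,w,h,ar=s[i]
        if ar<80 or x==0 or x+w>=M.shape[1] or y==0 or y+h>=M.shape[0] or not 13<h/sc<22: continue
        q=cv2.resize((l==i)[y:y+h,x:x+w].astype(np.float32),(60,100),interpolation=cv2.INTER_AREA)
        g=dict(a=q[0:16,18:42],b=q[18:42,44:],c=q[58:82,44:],d=q[84:,18:42],e=q[58:82,:16],f=q[18:42,:16],g=q[42:58,18:42])
        on=''.join(n for n in 'abcdefg' if g[n].mean()>.5); seen[round((max(a-60,0)+y+h/2)/sc-60,0)]=(D.get('bc' if w*.15<4 else on,'?'),on,round(w*.15,1),round(h/sc,1),round((max(a-60,0)+y+h/2)/sc-60,1))
for k in sorted(seen): print(seen[k])
E
python3 digits.py w15; echo; python3 digits.py w16
```

```text
(0, 'abcdef', np.float64(7.8), np.float64(20.5), np.float64(-47.5))
(9, 'abcdfg', np.float64(7.6), np.float64(15.5), np.float64(-10.2))
(8, 'abcdefg', np.float64(7.2), np.float64(15.5), np.float64(25.2))
(7, 'abc', np.float64(7.4), np.float64(15.8), np.float64(60.1))

(8, 'abcdefg', np.float64(7.6), np.float64(16.0), np.float64(-30.5))
(7, 'abc', np.float64(7.4), np.float64(15.5), np.float64(5.0))
```

−55° this stroke, so −53° more is needed. I repeat, slightly shorter.

```bash
python3 -m handwheel '[[0,1,0.1,0,0],[0,2,0.15,0,0],[0.4,2,0.15,-2,0],[0.4,2,0.15,-4.2,0],[0.4,2,0.15,-4.2,0],[1,2,0.15,-4.2,0],[1,2,0.15,-4.2,0],[1,2,0.15,-4.2,0]]' 8
python3 -m handwheel '[[1,0,0,0,0],[1,0,0,0,0],[1,0,0,0,0]]'
python3 -m handwheel '[[1,-0.46,-0.02,0.11,0],[1,-0.93,-0.04,0.15,0],[1,-1.4,-0.06,0.11,0],[1,-1.85,-0.08,0,0],[1,-2.3,-0.1,-0.18,0],[1,-2.7,-0.12,-0.43,0],[1,-2.95,-0.13,-0.64,0],[1,-2.95,-0.13,-0.64,0]]'
python3 -m handwheel '[[0.4,0,0,0,0],[0.4,0,0,0,0],[0.4,0,0,0,0],[0.4,0,0,3,0],[0,1,0,4.9,0],[0,1,0,4.9,0],[0,1,0,4.9,0]]'
python3 ocr.py w17 .5955 .3656 2.5 | head -1; python3 digits.py w17
```

```text
time_s: 46.82
tcp_pos: [0.6057, 0.3665, 0.0446]
eef_rot: [-179.9, -0.1, 2.6]
contact_force: [-0.1, 0.1, -0.2]
gripper_width: 0.0326
gripper_force: 0.0
time_s: 47.2
tcp_pos: [0.6055, 0.3666, 0.044]
eef_rot: [-180.0, -0.0, 2.6]
contact_force: [-1.3, 2.6, 2.8]
gripper_width: 0.0176
gripper_force: 8.0
time_s: 48.2
tcp_pos: [0.5749, 0.3653, 0.0372]
eef_rot: [-180.0, 0.0, 2.6]
contact_force: [-2.1, 4.5, 5.0]
gripper_width: 0.0177
gripper_force: 8.0
time_s: 49.08
tcp_pos: [0.5852, 0.3642, 0.0853]
eef_rot: [180.0, 0.1, 2.6]
contact_force: [-0.5, -0.2, 0.2]
gripper_width: 0.0769
gripper_force: 0.0
[0.5852 0.3642 0.0853] [1.8e+02 1.0e-01 2.6e+00]
(6, 'acdefg', np.float64(7.5), np.float64(16.0), np.float64(-12.8))
(5, 'acdfg', np.float64(7.4), np.float64(15.5), np.float64(22.8))
(4, 'bcfg', np.float64(7.8), np.float64(15.0), np.float64(58.2))
```

Pale wheel shows 4, 1.8° from centre. Now the dark counter.

```bash
python3 -m handwheel '[[0,0,0,3,0],[0,-4,0,5,-4],[0,-9,0.2,5,-8.6],[0,-13,0.3,5,-8.6],[0,-15.2,0.3,5,-8.6],[0,-15.2,0.3,3,-8.6],[0,-15.2,0.3,3,-8.6]]'
python3 - <<'E'
from wheel import *
from scipy.optimize import least_squares
st,p,d=shot('wrist'); P=world('wrist',st,d); print(st['tcp_pos'],st['eef_rot'])
k=P[(P[...,2]>.075)&(P[...,2]<.096)]; c=(.443,.3665)
q=k[(k[:,0]>c[0]-.035)&(k[:,0]<c[0]+.014)&(abs(k[:,1]-c[1])<.016)]; xs=[];ys=[]
for x in np.arange(c[0]-.028,c[0]+.014,.004):
    s=q[abs(q[:,0]-x)<.002]
    if len(s)>8: lo,hi=np.percentile(s[:,1],[2,98]); xs.append(x);ys.append((lo+hi)/2); print(x.round(3),round(hi-lo,4))
f=np.polyfit(xs,ys,1); print('yaw',np.rad2deg(np.arctan(f[0])),np.polyval(f,c[0]))
k=P[(P[...,2]>.065)&(P[...,2]<.096)&(abs(P[...,1]-np.polyval(f,P[...,0]))<.005)&(abs(P[...,0]-.443)<.045)]
print(least_squares(lambda v:np.hypot(k[:,0]-v[0],k[:,2]-.052)-v[1],[.443,.04],loss='soft_l1',f_scale=.001).x)
E
```

```text
time_s: 50.0
tcp_pos: [0.433, 0.367, 0.1148]
eef_rot: [179.8, 0.1, -6.0]
contact_force: [0.3, 0.5, -0.6]
gripper_width: 0.0878
gripper_force: 0.0
[0.4330141  0.36699237 0.11479279] [ 1.79841372e+02  8.77074878e-02 -5.96189686e+00]
0.415 0.0177
0.419 0.0173
0.423 0.0169
0.427 0.0173
0.431 0.0173
0.435 0.0172
0.439 0.017
0.443 0.0178
0.447 0.0177
0.451 0.0176
0.455 0.0177
yaw -6.013239763862248 0.36648339875970554
[0.44116715 0.03930442]
```

```bash
python3 -m handwheel '[[0,-0.1,0,-2,0],[0,-0.1,0,-3,0],[0,-0.1,0,-3,0]]'
python3 ocr.py w18 .4412 .3667 -6 | head -1; python3 digits.py w18
```

```text
time_s: 50.42
tcp_pos: [0.433, 0.3674, 0.0857]
eef_rot: [179.9, 0.0, -6.0]
contact_force: [-0.2, -0.3, 0.9]
gripper_width: 0.0876
gripper_force: 0.0
[0.433  0.3674 0.0857] [179.9   0.   -6. ]
(9, 'abcdfg', np.float64(7.8), np.float64(17.2), np.float64(-35.6))
(8, 'abcdefg', np.float64(7.5), np.float64(15.8), np.float64(0.4))
```

Dark wheel: 8 is at 0.4°, so the window reads about 6.34. It needs −84° in two strokes, the first full.

```bash
python3 -m handwheel '[[0,1,-0.1,0,0],[0,1.75,-0.15,0,0],[0.4,1.75,-0.15,-2,0],[0.4,1.75,-0.15,-4.2,0],[0.4,1.75,-0.15,-4.2,0],[1,1.75,-0.15,-4.2,0],[1,1.75,-0.15,-4.2,0],[1,1.75,-0.15,-4.2,0]]' 8
python3 -m handwheel '[[1,0,0,0,0],[1,0,0,0,0],[1,0,0,0,0]]'
python3 -m handwheel '[[1,-0.46,0.05,0.11,0],[1,-0.93,0.1,0.15,0],[1,-1.4,0.15,0.11,0],[1,-1.85,0.19,0,0],[1,-2.3,0.24,-0.18,0],[1,-2.7,0.28,-0.43,0],[1,-3.05,0.32,-0.73,0],[1,-3.05,0.32,-0.73,0]]'
python3 -m handwheel '[[0.4,0,0,0,0],[0.4,0,0,0,0],[0.4,0,0,0,0],[0.4,0,0,3,0],[0,1.1,0,4.9,0],[0,1.1,0,4.9,0],[0,1.1,0,4.9,0]]'
python3 ocr.py w19 .4412 .3667 -6 | head -1; python3 digits.py w19
```

```text
time_s: 51.48
tcp_pos: [0.4506, 0.3667, 0.045]
eef_rot: [-179.9, -0.0, -6.0]
contact_force: [-1.1, -0.6, 0.0]
gripper_width: 0.0335
gripper_force: 0.0
time_s: 51.85
tcp_pos: [0.4504, 0.3659, 0.0445]
eef_rot: [180.0, -0.0, -6.0]
contact_force: [-0.6, -3.5, 5.2]
gripper_width: 0.0179
gripper_force: 8.0
time_s: 52.85
tcp_pos: [0.4192, 0.3691, 0.0365]
eef_rot: [179.9, 0.0, -6.0]
contact_force: [-1.7, -3.1, 1.8]
gripper_width: 0.0181
gripper_force: 8.0
time_s: 53.72
tcp_pos: [0.4305, 0.3693, 0.0854]
eef_rot: [180.0, 0.0, -6.0]
contact_force: [-0.8, -0.1, -0.6]
gripper_width: 0.077
gripper_force: 0.0
[0.4305 0.3693 0.0854] [180.   0.  -6.]
(7, 'abc', np.float64(7.4), np.float64(15.8), np.float64(-17.9))
(6, 'acdefg', np.float64(7.5), np.float64(15.2), np.float64(18.1))
```

```bash
python3 -m handwheel '[[0,1,-0.15,0,0],[0,2,-0.3,0,0],[0.4,2,-0.3,-2,0],[0.4,2,-0.3,-4.1,0],[0.4,2,-0.3,-4.1,0],[1,2,-0.3,-4.1,0],[1,2,-0.3,-4.1,0],[1,2,-0.3,-4.1,0]]' 8
python3 -m handwheel '[[1,0,0,0,0],[1,0,0,0,0],[1,0,0,0,0]]'
python3 -m handwheel '[[1,-0.46,0.05,0.11,0],[1,-0.93,0.1,0.15,0],[1,-1.4,0.15,0.11,0],[1,-1.78,0.19,0.02,0],[1,-1.78,0.19,0.02,0]]'
python3 -m handwheel '[[0.4,0,0,0,0],[0.4,0,0,0,0],[0.4,0,0,0,0],[0.4,0,0,2,0],[0,0,0,4.1,0],[0,0,0,4.1,0],[0,0,0,4.1,0]]'
python3 ocr.py w20 .4412 .3667 -6 | head -1; python3 digits.py w20
```

```text
time_s: 54.78
tcp_pos: [0.4511, 0.3669, 0.0457]
eef_rot: [-179.9, -0.0, -6.0]
contact_force: [-0.5, -0.4, 0.5]
gripper_width: 0.0334
gripper_force: 0.0
time_s: 55.15
tcp_pos: [0.4508, 0.3658, 0.0452]
eef_rot: [179.9, 0.0, -6.0]
contact_force: [-0.2, -4.3, 4.6]
gripper_width: 0.018
gripper_force: 8.0
time_s: 55.78
tcp_pos: [0.4329, 0.3677, 0.0452]
eef_rot: [179.9, 0.0, -6.0]
contact_force: [0.8, -5.8, 4.7]
gripper_width: 0.0178
gripper_force: 8.0
time_s: 56.65
tcp_pos: [0.4328, 0.3683, 0.0857]
eef_rot: [180.0, 0.0, -6.0]
contact_force: [-0.4, -0.7, -2.1]
gripper_width: 0.077
gripper_force: 0.0
[0.4328 0.3683 0.0857] [180.   0.  -6.]
(6, 'acdefg', np.float64(7.6), np.float64(16.2), np.float64(-10.4))
(5, 'acdfg', np.float64(7.4), np.float64(15.8), np.float64(25.4))
(4, 'bcfg', np.float64(8.0), np.float64(15.5), np.float64(60.5))
(4, 'bcfg', np.float64(8.0), np.float64(15.2), np.float64(60.6))
```

Both wheels show 4. I rise clear and check the bin, the mat and the bench from the top camera, in case something was knocked.

```bash
python3 -m handwheel '[[0,0,0,5,0],[0,-3,3,10,0],[0,-6,6,13,0],[0,-8,8,13,0],[0,-8,8,13,0],[0,-8,8,13,0]]'
python3 - <<'E'
from h import *
st,p,d=shot('top','end'); P=world('top',st,d); h=cv2.cvtColor(p,cv2.COLOR_RGB2HSV);H,S,V=cv2.split(h)
q=P[(H>22)&(H<34)&(S>150)&(V>60)&(P[...,2]>.045)&(P[...,2]<.065)]; print('bin',len(q),cv2.minAreaRect((q[:,:2]*1000).astype(np.float32)),np.median(q[:,2]))
q=P[(H>45)&(H<75)&(S>120)&(V>60)]; print('mat',cv2.minAreaRect((q[:,:2]*1000).astype(np.float32)))
m=((P[...,2]>.012)&(P[...,0]>.2)&(P[...,1]<.32)).astype(np.uint8); k,l,s,c=cv2.connectedComponentsWithStats(m)
for i in range(1,k):
    if s[i,4]>30: q=P[l==i]; print(s[i,4],np.nanmean(q,0).round(3),np.nanmax(q[:,2]).round(3))
a=np.deg2rad(9.9);c=np.array([.5855,.131]); r_=P[...,:2]-c; X=r_[...,0]*np.cos(a)+r_[...,1]*np.sin(a); Y=-r_[...,0]*np.sin(a)+r_[...,1]*np.cos(a)
m=((abs(X)<.056)&(abs(Y)<.05)&(P[...,2]>.02)).astype(np.uint8); k,l,s,_=cv2.connectedComponentsWithStats(m)
for i in range(1,k):
    if s[i,4]>15: print('in bin',s[i,4],X[l==i].mean().round(3),Y[l==i].mean().round(3),P[...,2][l==i].max().round(3))
E
```

```text
time_s: 57.45
tcp_pos: [0.353, 0.4479, 0.2152]
eef_rot: [179.9, 0.0, -6.0]
contact_force: [-0.1, -0.0, 0.1]
gripper_width: 0.0875
gripper_force: 0.0
bin 157 ((583.287841796875, 133.16656494140625), (122.8426284790039, 109.67003631591797), 9.91156005859375) 0.055914115955180366
mat ((586.60888671875, 143.044677734375), (227.6789093017578, 173.40090942382812), 8.152249336242676)
1955 [ 0.755 -0.126  0.156] 0.272
497 [0.767 0.027 0.079] 0.097
490 [0.754 0.225 0.024] 0.034
467 [ 0.686 -0.35   0.1  ] 0.168
935 [0.589 0.135 0.043] 0.108
in bin 147 0.041 0.015 0.068
in bin 153 0.017 -0.014 0.04
in bin 59 0.004 0.041 0.039
in bin 189 -0.015 -0.018 0.059
```

```bash
python3 -c "
from plant import r
print(r.close_job())"
```

```text
the job is handed in; nothing more can be done
None
```

The job is handed in, though the hand-in call returned no verdict: by my last measurements the bin stood on the mat about 10 mm off centre with all 8 feet in it (one pale foot, under a dark one, was last seen when the chute emptied), both wheels read 4 within about 2° of centre, and I viewed 15 pictures, one over the limit of 14.

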